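# Re-hang the lid of a sprung card magazine

## Robot

A 7-joint arm with a two-finger parallel gripper is mounted at the origin on the work surface. World frame = base frame: x ahead of the robot, y to its left, z up, the work surface at z = 0. Lengths are in m, angles in degrees, forces in N, time in s.
With the tool pointing down it reaches from about 0.4 to 0.85 m from the base axis. Payload 4.5 kg.
Tool frame: the origin (TCP) lies on the centre line of the jaws, within the pads' length; the fingertips stand 8 mm ahead of it and the grasp point (between the pads) lies 11 mm behind it; x points along the fingers, y is the direction in which the jaws open and shut, and the axes are right-handed (so a half turn about x gives the same grasp; the last joint's range is limited). The gripper opens to 85 mm and grips with 20 to 120 N. Pads are 22 mm wide; open, the fingers measure 114 mm over their backs; the gripper's body (76 mm by 85 mm) begins 54 mm behind the grasp point. The pads swing forward as they close: fully open they stand 13 mm farther back than shut.
Start: joints at [-72.147, 39.483, -11.15, 89.685, 9.013, 51.709, -12.324], TCP at [0.171, 0.601, 0.239] pointing down, gripper open.
Joint ranges: [-172.22, 172.22], [-26.19, 119.32], [-84.43, 86.54], [7.71, 146.69], [-57.33, 237.33], [2.42, 119.75], [-152.13, 152.13]. Speed limits (degrees/s): [147.25, 147.25, 180, 180, 180, 180, 180].

## Interface

Orientations are given as [roll, pitch, yaw] about the fixed x, y, z axes, in that order (R = Rz(yaw) Ry(pitch) Rx(roll)).
In Python, from station import r gives the robot as it stands.
- The arm moves only by the shell command python3 -m inch 'ROWS' [FORCE]. ROWS is JSON, a list of rows, each a list of 3 entries, a list of its own where there are three numbers: the turn, a rotation vector about the tool's x, y, z in rad, then the shift along the tool's x, y, z in m, then the opening, from 0 (shut) to 1 (fully open). In form: [[[ax, ay, az], [x, y, z], hand], ...]. A call has 1 to 12 rows; each row shifts and turns the pose as measured when the row begins, along the tool's axes as they then stand; what a row does not reach is not made up. A row lasts 1/12 s, in which the tool goes at most 41.7 mm and 7.16 degrees, less where a joint would pass 70% of its speed; a pose out of reach is approached as far as the arm can. A call with a gripper value outside its range is refused whole. The fingers move at their own pace and stop on an object; FORCE is the grip in N (left out, the last holds). Time passes only in rows, so rows that do not move let the fingers close. It gives the time, the measured TCP pose, the force and the opening at its end, in the units of the state.
- r.observe(): the state, without advancing time (a new reading comes with each control period).
- r.read_camera(name): name is "side" or "top"; returns a dict with "image" (480x640x3 uint8, blue, green, red), "fovy" (degrees; the focal length in pixels is half the picture's height over the tangent of half this angle, whatever the lens; pixels are square), "cx", "cy" (the principal point, pixels), "k1" (the pictures are not rectified: a ray, as slopes to the right and down, at radius r is drawn at 1 + k1 r^2 times it, then the intrinsics apply), "rvec" (rotation vector, rad) and "tvec" (3), from world to camera coordinates, as OpenCV has them. Camera axes: x right, y down, z forward; pixel columns grow to the right and rows downward; lengths in m; the calibration is good to about 2 mm. A picture is of the moment at which its call begins. There is no depth.
- r.job_done(): hands the job in, once; it reports no verdict.
Trained networks look in a picture, given as the dict that the camera call returned (one of the last four; its "shot" number tells which), for a name from the list of things; names that differ only in an ending like _2 or _b are one class to them, and where a whole thing is asked for, a point or a joint stands for the part that bears it (a point fixed in the world has none). Each returns a list of dicts, best first, with "p" (0 to 1); they miss things now and then, are a little off and sometimes report something else, mostly with a low value. They report only what shows in the picture. A call takes as long as a camera call. They do not tell look-alikes from the thing itself.
- r.outline_of(picture, label): "region" (480x640 bool, what is visible of it) and "pixel" ([column, row] in pixels, amid what is visible of it).
The state is a dict: "time": time; "qpos": joint angles; "joint_vel": joint speeds; "joint_torque": joint torques, N m; "position": TCP position; "orientation": TCP orientation; "force": force on the tool from outside, world axes, zero at the start; "wrist_torque": the same for the moment, N m; "finger_gap": finger opening in m.
Only numpy, scipy, OpenCV 4.12 (cv2) and the standard library are available. Lean on these libraries where they do the work, as an engineer would, in place of code of your own. Each camera call takes 0.05 s, during which the arm holds its last target.

## Task

Re-hang the loose yellow lid with the black handle on the blue card magazine: pick it up, lower it so that its brass hinge knuckle goes in between the two knuckles on the box, and press it down against the sprung plate until it sits level and fully seated on the rim with the knuckle holes in line. Finish while still holding the lid down there, without letting go, so that I can push the hinge pin through; leave the pin and the other things on the bench where they are.

Things in the scene. Friction and masses are not known exactly. Their poses are not given: they have to be found in the camera images.
- lid_grip (a point): Centre of the black handle bar (18 mm in x, 70 in y, 40 high) in the middle of the loose yellow lid, 20 mm above its top face. z up. Panel 140 (x) by 130 (y), 8 mm thick; below it a tongue 118 x 108, 7 mm thick, enters the box with 3 mm play all round. It starts lying on the tongue, this point 35 mm above the bench. Brass knuckle beyond the middle of its +x edge. About 0.25 kg.
- lid_hole (a point): Centre of the hole of the lid's one brass knuckle: 83 mm along lid +x from the handle's centre and 23 mm lower. The hole (10 mm) runs along lid y. Knuckle 18 mm across, 30 mm long.
- box_hole (a point): Middle of the 36 mm gap between the two brass knuckles of the box, on the line through their 10 mm holes; it runs along box y. Knuckles 18 mm across, 30 mm long. It lies 83 mm along box +x from the rim's centre and 5 mm above the rim. The lid's hole belongs here, the lid's axes parallel to the box's (same way round).
- box_rim (a point): Centre of the mouth of the blue box, at rim height, 70 mm above the bench. Box 140 mm (x) by 130 mm (y), walls 8 mm, opening 124 x 114 mm, screwed to the bench by feet on its y sides; hinge on its +x side, z up. With the lid seated, lid_grip is 28 mm above this point.
- plate (a joint): Sprung steel plate (110 x 100 mm) in the mouth of the box, in m: 0 = up, its top 3 mm above the rim; it grows as the plate is pushed down, 0.010 when the lid is fully seated on the rim. About 5.5 N starts it moving, about 8.5 N at 0.010; the lid's weight alone does not move it.
- pin_mid (a point): Steel L-shaped hinge pin, 6 mm thick, 90 mm long, lying in a low grey tray (60 x 140 x 18 mm): leave it.
- driver_grip (a point): Handle of a green screwdriver lying on the bench: leave it.
- dispenser: Grey desk tape dispenser, 60 x 150 mm, 110 mm high; origin under its centre: leave it.
- tube: White mailing tube standing, 60 mm across, 160 mm high; origin under it: leave it.
- tape: Roll of brown tape lying flat, 100 mm across, 48 mm high; origin under it: leave it.
- glue: White glue bottle, 52 mm across, 140 mm high; origin under it: leave it.
- caps: Clear bowl, 100 mm across, 50 mm high; origin under it: leave it.
Not all that is in view belongs to the job. What is meant by the part that bears lid_grip is not pink, and is the smaller of those in its own colour.

How it is judged:
By the outcome, as a careful person would: the job done as asked, in the order asked, and still so for the second after the job is handed in, while the arm keeps its last pose, push and grip.
It also fails if it takes over 45 s, if anything falls off the work surface, if the arm or the gripper's body presses on something with over 40 N, if the wrist force passes 120 N, or if a joint passes its speed limit or range.

## Working session

There is one attempt and no reset: what is moved stays moved. The work goes in short steps, Python scripts to look and compute and a shell command to move; the robot and the scene stay as the last step left them, time stands still between calls to the robot, and variables do not carry over. Pictures are saved under pics/ and viewed, and the job is handed in when it is done.

```bash
ls; mkdir -p pics
python3 - <<'E'
from station import r
import cv2
s=r.observe(); print(s)
for n in("side","top"):
    d=r.read_camera(n); cv2.imwrite(f"pics/{n}0.png",d["image"]); print({k:v for k,v in d.items() if k!="image"})
E
```

```text
pics
{'time': 0.0, 'qpos': array([-72.14681806,  39.53435568, -11.1455705 ,  89.74681484,
         9.0108724 ,  51.7085836 , -12.32684873]), 'joint_vel': array([ 0.08271073,  0.02042662, -0.02751482,  0.0624778 ,  0.01712496,
       -0.01028759, -0.0050597 ]), 'joint_torque': array([-2.13872145e-04, -5.39602983e+01, -1.26639370e+00, -1.58536738e+01,
        9.24004504e-03,  9.39770427e-03, -3.27947163e-07]), 'position': array([0.17125369, 0.60040273, 0.23846255]), 'orientation': array([ -86.88201319,   89.89198041, -102.79656973]), 'force': array([-0.47365909,  0.06166201, -0.38465631]), 'wrist_torque': array([-0.02612708,  0.0283577 , -0.01229042]), 'finger_gap': 0.08535339550970371}
{'fovy': 44.352012592691885, 'cx': 319.3718631329032, 'cy': 244.6883526451727, 'k1': -0.1526686377690332, 'rvec': array([ 0.49162751, -2.57002323,  1.39726619]), 'tvec': array([0.4571945 , 0.18681299, 1.60517344]), 'shot': 1}
{'fovy': 46.954330880983036, 'cx': 316.9503110901057, 'cy': 230.00013928949878, 'k1': -0.06837366234611394, 'rvec': array([ 2.12384328, -2.13593011,  0.18320094]), 'tvec': array([-0.00352925,  0.51203001,  1.29789737]), 'shot': 2}
```

View pics/side0.png

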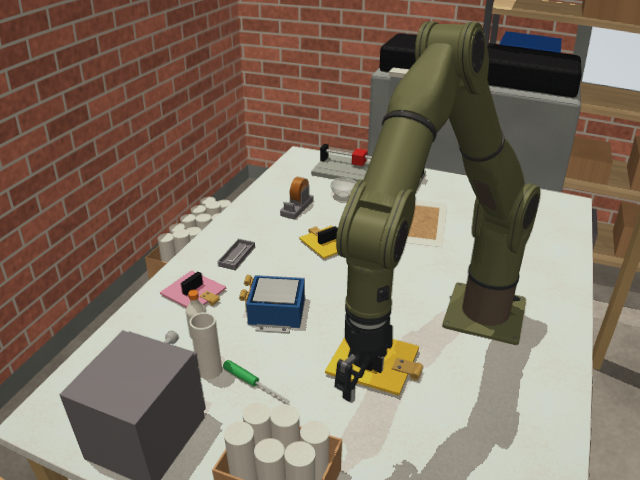

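View pics/top0.png

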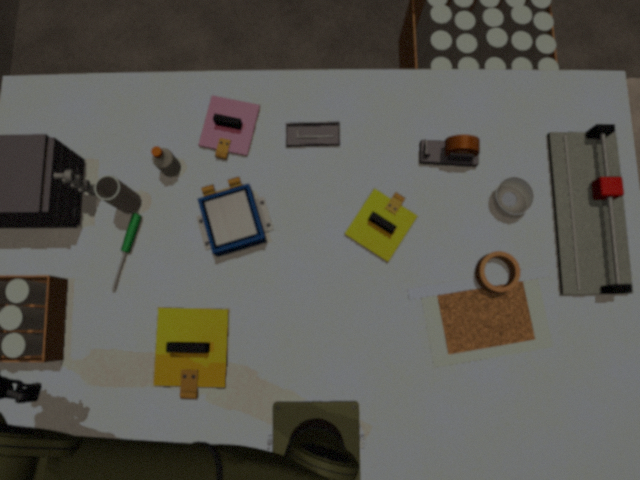

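The picture shows the small yellow lid at top (380,223), a larger yellow look-alike at (190,347), a pink one at (228,122), and the box at (232,218) with its knuckles at (207,188) and (235,183). Next I'll crop closer and set up the projection helpers.

```bash
cat > h.py <<'E'
import numpy as np, cv2
from scipy.optimize import least_squares
def proj(d,P):
    P=np.atleast_2d(P); R=cv2.Rodrigues(np.array(d["rvec"]))[0]
    c=P@R.T+d["tvec"]; s=c[:,:2]/c[:,2:]; s=s*(1+d["k1"]*(s**2).sum(1,keepdims=True))
    f=240/np.tan(np.radians(d["fovy"]/2)); return s*f+[d["cx"],d["cy"]]
def K(d):
    f=240/np.tan(np.radians(d["fovy"]/2)); return np.array([[f,0,d["cx"]],[0,f,d["cy"]],[0,0,1.]])
def unproj(d,px,z):
    u=cv2.undistortPoints(np.array(px,float).reshape(-1,1,2),K(d),np.array([d["k1"],0,0,0.])).reshape(-1,2)
    R=cv2.Rodrigues(np.array(d["rvec"]))[0]; v=np.c_[u,np.ones(len(u))]@R; C=-R.T@np.array(d["tvec"])
    return C+v*((z-C[2])/v[:,2])[:,None]
E
python3 - <<'E'
from station import r
from h import *
import pickle
d={n:r.read_camera(n) for n in("side","top")}
pickle.dump(d,open("d0.pkl","wb"))
for n in d:
    for l in("lid_grip","box_rim","box_hole","lid_hole","tube","glue","dispenser","caps","tape"):
        for o in r.outline_of(d[n],l)[:4]: print(n,l,round(o["p"],2),np.round(o["pixel"]),o["region"].sum(), np.round(unproj(d[n],o["pixel"],.03)[0],3))
t=d["top"]["image"];s=d["side"]["image"]
def crop(i,x,y,w,h,k): return cv2.resize(i[y:y+h,x:x+w],None,fx=k,fy=k,interpolation=cv2.INTER_CUBIC)
a=crop(t,335,175,90,90,6);b=crop(t,185,170,90,90,6)
cv2.imwrite("pics/c_lid.png",a);cv2.imwrite("pics/c_box.png",b)
cv2.imwrite("pics/c_side.png",crop(s,230,215,120,115,5))
E
```

```text
side lid_grip 0.87 [392. 366.] 2285 [0.178 0.324 0.03 ]
side lid_grip 0.85 [194. 288.] 1315 [0.781 0.232 0.03 ]
side lid_grip 0.77 [320. 243.] 833 [ 0.533 -0.114  0.03 ]
side box_rim 0.58 [273. 300.] 3166 [0.548 0.201 0.03 ]
side box_hole 0.61 [275. 301.] 3163 [0.541 0.201 0.03 ]
side lid_hole 0.93 [391. 366.] 2343 [0.18  0.325 0.03 ]
side lid_hole 0.85 [192. 288.] 1329 [0.783 0.235 0.03 ]
side lid_hole 0.71 [322. 240.] 889 [ 0.537 -0.137  0.03 ]
side lid_hole 0.7 [240. 377.] 431 [0.498 0.492 0.03 ]
side tube 0.57 [207. 342.] 1594 [0.629 0.416 0.03 ]
side glue 0.93 [191. 305.] 367 [0.748 0.302 0.03 ]
side glue 0.42 [343. 187.] 413 [ 0.595 -0.5    0.03 ]
side dispenser 0.57 [298. 197.] 848 [ 0.718 -0.367  0.03 ]
side caps 0.8 [345. 188.] 414 [ 0.585 -0.493  0.03 ]
side tape 0.44 [243. 252.] 14 [0.736 0.019 0.03 ]
top lid_grip 0.94 [190. 351.] 5753 [0.224 0.299 0.03 ]
top lid_grip 0.84 [225. 129.] 2720 [0.778 0.227 0.03 ]
top lid_grip 0.62 [380. 226.] 2919 [ 0.522 -0.163  0.03 ]
top box_rim 0.55 [235. 219.] 4311 [0.543 0.197 0.03 ]
top box_hole 0.62 [233. 219.] 4109 [0.544 0.202 0.03 ]
top lid_hole 0.82 [191. 351.] 5823 [0.223 0.295 0.03 ]
top lid_hole 0.69 [380. 225.] 2983 [ 0.526 -0.161  0.03 ]
top lid_hole 0.59 [227. 124.] 2798 [0.79  0.222 0.03 ]
top tube 0.55 [116. 194.] 1197 [0.608 0.498 0.03 ]
top dispenser 0.79 [454. 151.] 1613 [ 0.716 -0.354  0.03 ]
top caps 0.61 [514. 194.] 1248 [ 0.603 -0.502  0.03 ]
top tape 0.84 [509. 270.] 944 [ 0.413 -0.476  0.03 ]
```

View pics/c_lid.png

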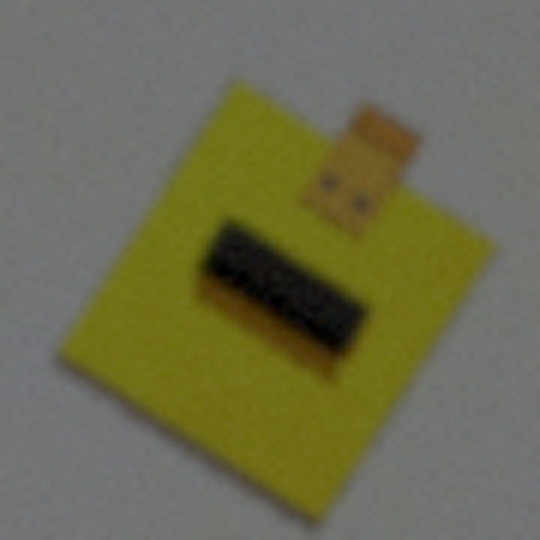

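View pics/c_box.png

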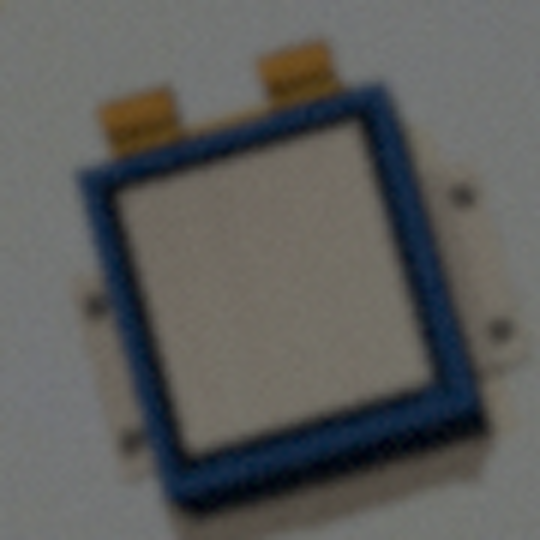

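View pics/c_side.png

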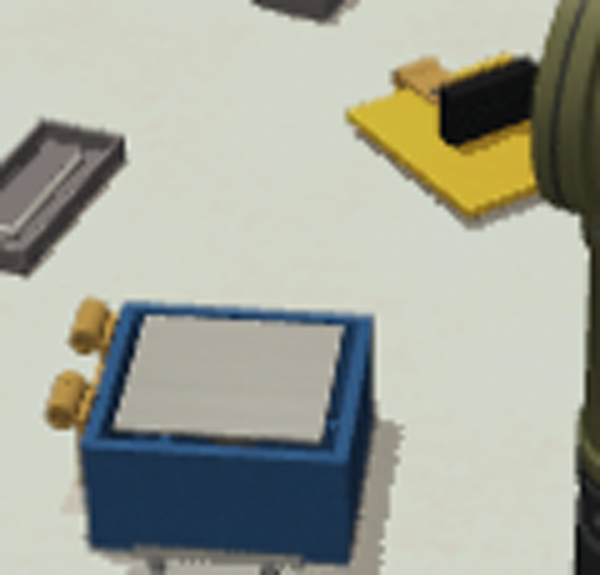

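```bash
cat > fit.py <<'E'
from h import *
import pickle
d=pickle.load(open("d0.pkl","rb"))
def box3(hx,hy,z0,z1): return np.array([[a*hx,b*hy,z] for a in(-1,1) for b in(-1,1) for z in(z0,z1)])
def place(p,P):
    c,s=np.cos(p[2]),np.sin(p[2]); return np.c_[P[:,0]*c-P[:,1]*s+p[0],P[:,0]*s+P[:,1]*c+p[1],P[:,2]]
def mask(im,lo,hi,roi):
    m=cv2.inRange(cv2.cvtColor(cv2.resize(im,None,fx=4,fy=4,interpolation=cv2.INTER_CUBIC),cv2.COLOR_BGR2HSV),lo,hi)
    k=np.zeros_like(m);x,y,w,h=[4*v for v in roi];k[y:y+h,x:x+w]=m[y:y+h,x:x+w]
    cs=cv2.findContours(k,cv2.RETR_EXTERNAL,cv2.CHAIN_APPROX_NONE)[0];c=max(cs,key=cv2.contourArea)[:,0]
    return (c+.5)/4-.5
def fit(P,obs,p0):
    def res(p):
        o=[]
        for n,c in obs.items():
            H=cv2.convexHull(proj(d[n],place(p,P)).astype(np.float32))
            o+=[cv2.pointPolygonTest(H,(float(a),float(b)),True) for a,b in c[::3]]
        return np.array(o)
    s=least_squares(res,p0,loss="cauchy",f_scale=.4,x_scale=[.01,.01,.05],diff_step=1e-4); r_=res(s.x)
    return s.x,np.median(abs(r_))
lidP=box3(.07,.065,.007,.015);boxP=box3(.07,.065,0,.07)
E
python3 - <<'E'
from fit import *
Y=((20,110,60),(35,255,255));B=((95,110,20),(125,255,255))
rl={"top":(335,175,90,90),"side":(290,220,48,45)};rb={"top":(185,170,90,90),"side":(235,265,80,70)}
ml={n:mask(d[n]["image"],*Y,rl[n]) for n in rl}; mb={n:mask(d[n]["image"],*B,rb[n]) for n in rb}
for nm,P,m,p0 in(("lid",lidP,ml,[.525,-.162,-.53]),("box",boxP,mb,[.545,.2,.28])):
    for use in(["top"],["side"],["top","side"]):
        x,e=fit(P,{n:m[n] for n in use},p0); print(nm,use,np.round(x[:2],4),round(np.degrees(x[2]),2),round(e,2))
    for n,roi in (rl if nm=="lid" else rb).items():
        im=cv2.resize(d[n]["image"],None,fx=5,fy=5,interpolation=cv2.INTER_CUBIC)
        def dl(Q,c):
            q=np.round((proj(d[n],place(x,np.array(Q)))+.5)*5-.5).astype(int); cv2.polylines(im,[q],True,c,1)
        def rect(hx,hy,z,cx=0,cy=0): return [[cx+hx,cy+hy,z],[cx-hx,cy+hy,z],[cx-hx,cy-hy,z],[cx+hx,cy-hy,z]]
        if nm=="lid":
            dl(rect(.07,.065,.015),(0,0,255));dl(rect(.009,.035,.055),(0,255,0));dl(rect(.009,.035,.015),(0,255,0)); dl(rect(.009,.015,.021,.083),(255,0,0))
        else:
            dl(rect(.07,.065,.07),(0,0,255));dl(rect(.062,.057,.07),(0,255,0))
            for s in(-1,1): dl(rect(.009,.015,.084,.083,s*.033),(255,0,255))
        x0,y0,w,h=roi; cv2.imwrite(f"pics/o_{nm}_{n}.png",im[(y0-5)*5:(y0+h+20)*5,(x0-10)*5:(x0+w+20)*5])
E
```

```text
lid ['top'] [ 0.5306 -0.1666] -33.61 0.54
lid ['side'] [ 0.5268 -0.163 ] -34.9 1.29
lid ['top', 'side'] [ 0.5313 -0.165 ] -33.51 0.73
box ['top'] [0.5448 0.2002] 16.76 1.2
box ['side'] [0.54   0.1977] 19.19 0.6
box ['top', 'side'] [0.5383 0.2013] 19.75 1.2
```

Run:
```python
import cv2,numpy as np
for nm in("lid","box"):
    a=[cv2.imread(f"pics/o_{nm}_{n}.png") for n in("top","side")]
    H=max(i.shape[0] for i in a); a=[cv2.copyMakeBorder(i,0,H-i.shape[0],0,0,0) for i in a]
    j=np.hstack(a); k=min(800/j.shape[1],600/j.shape[0]); print(k)
    cv2.imwrite(f"pics/oo_{nm}.png",cv2.resize(j,None,fx=k,fy=k,interpolation=cv2.INTER_AREA))
```

```text
0.8080808080808081
0.6956521739130435
```

View pics/oo_lid.png

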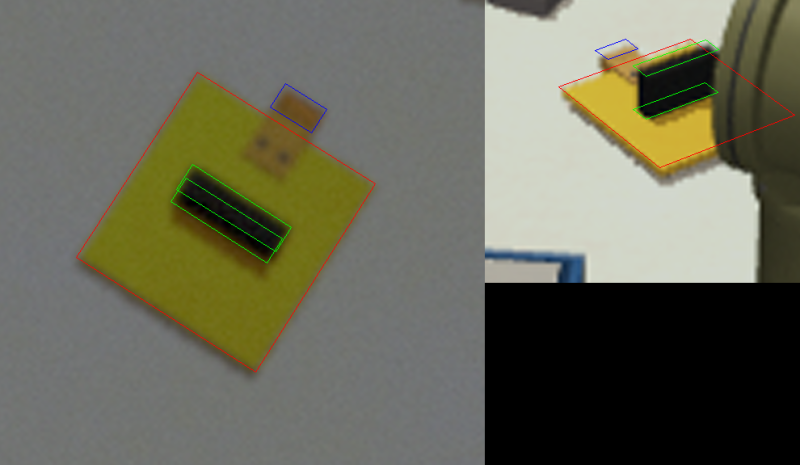

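View pics/oo_box.png

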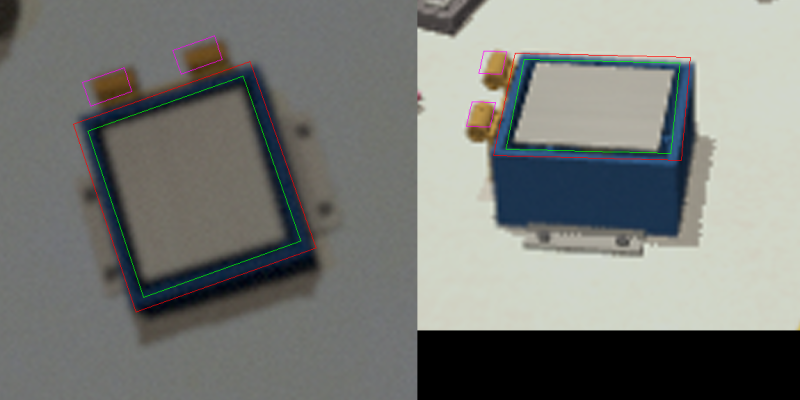

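Run:
```python
from fit import *
def rig(d,L,P,p0):
    f=lambda p:(proj(d,place(p,np.array(P,float)))-L).ravel()
    s=least_squares(f,p0,x_scale=[.01,.01,.05]); return s.x,np.round(s.fun.reshape(-1,2),1)
def o(c,x0,y0,k): return (np.array(c,float)+.5)/k-.5+[x0,y0]
z=.07
P=[[.07,.065,z],[.07,-.065,z],[-.07,-.065,z],[-.07,.065,z]]
t=d["top"];s=d["side"]
R=[]
R.append(("box top",)+rig(t,o([(82,172),(388,85),(487,397),(170,490)],185,170,6),P,[.545,.2,.28]))
R.append(("box side",)+rig(s,o([(80,450),(122,303),(373,318),(345,460)],230,215,5),P,[.545,.2,.28]))
# knuckle tops
z=.015;P=[[.07,.065,z],[.07,-.065,z],[-.07,-.065,z],[-.07,.065,z]]
R.append(("lid top",)+rig(t,o([(238,82),(494,243),(318,524),(60,357)],335,175,6),P,[.53,-.165,-.58]))
R.append(("lid side",)+rig(s,o([(348,117),(473,215)],230,215,5),[P[0],P[3]],[.53,-.165,-.58]))
z=.055;P=[[.009,.035,z],[.009,-.035,z],[-.009,-.035,z],[-.009,.035,z]]
R.append(("handle top",)+rig(t,o([(232,220),(370,310),(345,355),(205,268)],335,175,6),P,[.53,-.165,-.58]))
for n,x,e in R: print(n,np.round(x[:2],4),round(np.degrees(x[2]),2),e.tolist())
for n in d: print(n, -cv2.Rodrigues(d[n]["rvec"])[0].T@d[n]["tvec"])
```

```text
box top [0.5405 0.1983] 16.83 [[-0.3, -0.6], [0.3, -1.6], [-0.1, 0.9], [0.2, 1.3]]
box side [0.5367 0.2051] 16.95 [[-0.2, -0.2], [-0.1, -0.1], [-0.1, -0.5], [0.4, 0.8]]
lid top [ 0.5299 -0.1656] -33.4 [[-0.6, -0.4], [0.8, 0.4], [0.6, 0.3], [-0.8, -0.3]]
lid side [ 0.5233 -0.157 ] -33.43 [[-0.1, -0.3], [0.1, 0.2]]
handle top [ 0.5274 -0.1652] -33.3 [[-1.0, 0.6], [0.6, 1.0], [0.8, -0.3], [-0.4, -1.3]]
side [-0.02805404  1.3272403   1.02866604]
top [ 0.28030357 -0.00826981  1.36677953]
```

```bash
cat >> h.py <<'E'
from scipy.spatial.transform import Rotation as Ro
def st(r):
    s=r.observe(); R=Ro.from_euler("xyz",s["orientation"],degrees=True).as_matrix(); return s,s["position"],R
def delta(r,tgt,jaw):
    """tool-frame shift & rotvec to TCP tgt pointing down with tool y at world angle jaw (deg)"""
    s,p,R=st(r); a=np.radians(jaw); y=np.array([np.cos(a),np.sin(a),0]); x=np.array([0,0,-1.]); T=np.c_[x,y,np.cross(x,y)]
    rv=Ro.from_matrix(R.T@T).as_rotvec(); sh=R.T@(np.array(tgt)-p)
    print("t",round(s["time"],2),"pos",np.round(p,4),"jaw",round(np.degrees(np.arctan2(R[1,1],R[0,1])),2),"tilt x",np.round(R[:2,0],4),"q",np.round(s["qpos"],1),"F",np.round(s["force"],2),"gap",round(s["finger_gap"],4))
    print("turn rad",np.round(rv,4),"shift",np.round(sh,4), "world",np.round(np.array(tgt)-p,4))
E
python3 - <<'E'
from station import r
from h import *
s,p,R=st(r); print(np.round(R,3))
delta(r,[.529,-.165,.14],-33.4); delta(r,[.529,-.165,.14],146.6); delta(r,[.541,.2,.14],16.85)
E
```

```text
[[-0.     0.274  0.962]
 [ 0.     0.962 -0.274]
 [-1.     0.    -0.   ]]
t 1.1 pos [0.1714 0.6011 0.2393] jaw 74.09 tilt x [-0.  0.] q [-72.1  39.5 -11.2  89.7   9.   51.7 -12.3] F [-0.65  0.77 -0.19] gap 0.0854
turn rad [ 1.876e+00 -1.000e-04 -0.000e+00] shift [ 0.0992 -0.6387  0.554 ] world [ 0.3576 -0.7661 -0.0993]
t 1.1 pos [0.1714 0.6011 0.2393] jaw 74.09 tilt x [-0.  0.] q [-72.1  39.5 -11.2  89.7   9.   51.7 -12.3] F [-0.65  0.77 -0.19] gap 0.0854
turn rad [-1.2656e+00  0.0000e+00 -1.0000e-04] shift [ 0.0992 -0.6387  0.554 ] world [ 0.3576 -0.7661 -0.0993]
t 1.1 pos [0.1714 0.6011 0.2393] jaw 74.09 tilt x [-0.  0.] q [-72.1  39.5 -11.2  89.7   9.   51.7 -12.3] F [-0.65  0.77 -0.19] gap 0.0854
turn rad [ 0.999 -0.    -0.   ] shift [ 0.0993 -0.2844  0.4654] world [ 0.3696 -0.4011 -0.0993]
```

```bash
python3 -m inch '[[[0.06,0,0],[0,0,0.036],1],[[0.06,0,0],[0,0,0.036],1],[[0.06,0,0],[0,0,0.036],1],[[0.06,0,0],[0,0,0.036],1],[[0.06,0,0],[0,0,0.036],1],[[0.06,0,0],[0,0,0.036],1],[[0.06,0,0],[0,0,0.036],1],[[0.06,0,0],[0,0,0.036],1],[[0.06,0,0],[0,0,0.036],1],[[0.06,0,0],[0,0,0.036],1],[[0.06,0,0],[0,0,0.036],1],[[0.06,0,0],[0,0,0.036],1]]'
python3 - <<'E'
from station import r
from h import *
delta(r,[.529,-.165,.14],-33.4)
E
```

```text
time: 2.1
position: [0.5211, 0.3609, 0.2353]
orientation: [175.6, 89.2, 117.9]
force: [0.6, -0.9, 0.0]
finger_gap: 0.0854
t 2.1 pos [0.5211 0.3609 0.2353] jaw 32.3 tilt x [-0.0068  0.0128] q [-37.2  40.2  -2.3  88.7   0.9  51.   -7.2] F [ 0.6  -0.9   0.05] gap 0.0854
turn rad [ 1.1466 -0.0135  0.0073] shift [ 0.0885 -0.2744  0.4501] world [ 0.0079 -0.5259 -0.0953]
```

```bash
python3 -m inch '[[[0.09,0,0],[0,-0.019,0.032],1],[[0.09,0,0],[0,-0.016,0.034],1],[[0.09,0,0],[0,-0.013,0.035],1],[[0.09,0,0],[0,-0.01,0.036],1],[[0.09,0,0],[0,-0.007,0.037],1],[[0.09,0,0],[0,-0.003,0.037],1],[[0.09,0,0],[0,0,0.037],1],[[0.09,0,0],[0,0.003,0.037],1],[[0.09,0,0],[0,0.007,0.037],1],[[0.09,0,0],[0,0.01,0.036],1],[[0.09,0,0],[0,0.013,0.035],1],[[0.09,0,0],[0,0.016,0.034],1]]'
python3 - <<'E'
from station import r
from h import *
delta(r,[.529,-.165,.14],-33.4)
E
```

```text
time: 3.1
position: [0.5259, -0.1067, 0.2296]
orientation: [-166.3, 88.9, 71.0]
force: [0.8, -0.1, 0.8]
finger_gap: 0.0853
t 3.1 pos [ 0.5259 -0.1067  0.2296] jaw -32.71 tilt x [0.0061 0.0177] q [ -0.5  34.   12.4 106.5 -12.3  40.5 -13.4] F [ 0.84 -0.13  0.81] gap 0.0853
turn rad [ 0.012  -0.0182  0.0046] shift [0.0886 0.0345 0.049 ] world [ 0.0031 -0.0583 -0.0896]
```

```bash
python3 -m inch '[[[0.004,-0.005,0.002],[0.015,0.012,0.016],1],[[0.004,-0.005,0.001],[0.02,0.012,0.016],1],[[0.004,-0.005,0.001],[0.025,0.01,0.016],1],[[0,-0.003,0],[0.025,0,0],1],[[0,0,0],[0,0,0],1],[[0,0,0],[0,0,0],1]]'
python3 - <<'E'
from station import r
from h import *
import pickle
delta(r,[.529,-.165,.14],-33.4)
d={n:r.read_camera(n) for n in("side","top")}
pickle.dump(d,open("d1.pkl","wb"))
t=d["top"]["image"];s=d["side"]["image"]
def crop(i,x,y,w,h,k): return cv2.resize(i[y:y+h,x:x+w],None,fx=k,fy=k,interpolation=cv2.INTER_CUBIC)
a=np.hstack([crop(t,330,150,100,130,4),crop(s,280,170,100,130,4)])
cv2.imwrite("pics/c1.png",a)
_,p,R=st(r)
for n in d: print(n,proj(d[n],p+R[:,0]*.0))
E
```

```text
time: 3.6
position: [0.5292, -0.1833, 0.1442]
orientation: [72.2, 89.2, -52.6]
force: [0.3, 0.2, -0.1]
finger_gap: 0.0851
t 3.6 pos [ 0.5292 -0.1833  0.1442] jaw -34.75 tilt x [ 0.0081 -0.0106] q [  7.8  42.7  10.7 107.4 -13.4  30.5  -7.6] F [ 0.32  0.21 -0.09] gap 0.0851
turn rad [-0.0237  0.0042 -0.0127] shift [ 0.004  -0.0107 -0.015 ] world [-0.0002  0.0183 -0.0042]
side [[329.63015422 201.55387142]]
top [[394.57308908 214.16613829]]
```

View pics/c1.png

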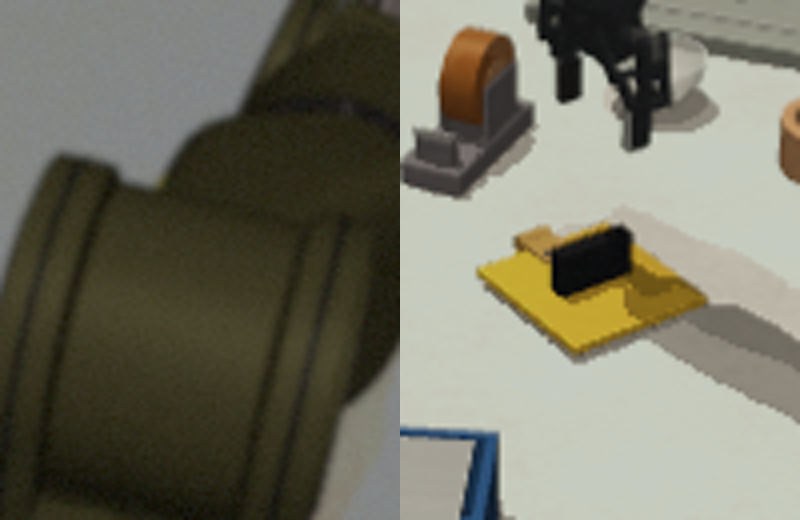

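Run:
```python
import fit
from fit import *
d1=pickle.load(open("d1.pkl","rb")); fit.d=d1
im=d1["side"]["image"]
hsv=cv2.cvtColor(im,cv2.COLOR_BGR2HSV); print(hsv[240,315],hsv[250,322])
m=mask(im,(18,120,60),(35,255,255),(290,222,75,45))
x,e=fit.fit(lidP,{"side":m},[.529,-.16,-.58]);print(x[:2],np.degrees(x[2]),e)
L=(np.array([(78,270),(175,352),(308,298)],float)+.5)/4-.5+[280,170]
P=np.array([[.07,.065,.015],[-.07,.065,.015],[-.07,-.065,.015]])
s=least_squares(lambda p:(proj(d1["side"],place(p,P))-L).ravel(),[.53,-.16,-.58],x_scale=[.01,.01,.05]);print(s.x[:2],np.degrees(s.x[2]),s.fun)
# handle: near face top/bottom corners
L=(np.array([(152,258),(155,296),(228,228),(231,263)],float)+.5)/4-.5+[280,170]
P=np.array([[-.009,.035,.055],[-.009,.035,.015],[-.009,-.035,.055],[-.009,-.035,.015]])
s=least_squares(lambda p:(proj(d1["side"],place(p,P))-L).ravel(),[.53,-.16,-.58],x_scale=[.01,.01,.05]);print(s.x[:2],np.degrees(s.x[2]),s.fun)
```

```text
[ 24 189 197] [ 24 192 197]Traceback (most recent call last):
  File "<stdin>", line 7, in <module>
AttributeError: 'function' object has no attribute 'fit'
```

Run:
```python
from fit import *
d1=pickle.load(open("d1.pkl","rb")); d.update(d1)
im=d1["side"]["image"]
m=mask(im,(18,120,60),(35,255,255),(290,222,75,45))
x,e=fit(lidP,{"side":m},[.529,-.16,-.58]);print(x[:2],np.degrees(x[2]),e)
def f(L,P,k=4):
    L=(np.array(L,float)+.5)/4-.5+[280,170];P=np.array(P)
    s=least_squares(lambda p:(proj(d1["side"],place(p,P))-L).ravel(),[.53,-.16,-.58],x_scale=[.01,.01,.05]);print(s.x[:2],np.degrees(s.x[2]),np.round(s.fun,1))
f([(78,270),(175,352),(308,298)],[[.07,.065,.015],[-.07,.065,.015],[-.07,-.065,.015]])
f([(152,258),(155,296),(228,228),(231,263)],[[-.009,.035,.055],[-.009,.035,.015],[-.009,-.035,.055],[-.009,-.035,.015]])
```

```text
[ 0.52867072 -0.16317395] -35.04853759086258 0.6274239312821294
[ 0.52595223 -0.15884444] -34.083733480181124 [-0.5 -0.  -0.  -0.3  0.5  0.3]
[ 0.53472839 -0.16630921] -33.968249219204225 [ 0.9 -1.3  0.1 -0.  -0.  -0.2 -1.   1.6]
```

```bash
python3 -m inch '[[[-0.012,0.002,-0.006],[0,-0.005,-0.008],1],[[-0.006,0.002,-0.004],[0,-0.005,-0.007],1],[[0,0,0],[0,0,0],1],[[0,0,0],[0,0,0],1]]'
python3 - <<'E'
from station import r
from h import *
delta(r,[.528,-.163,.028],-33.7)
E
```

```text
time: 4.03
position: [0.533, -0.1591, 0.1492]
orientation: [126.4, 89.4, 3.2]
force: [-0.5, -0.8, -0.6]
finger_gap: 0.0853
t 4.03 pos [ 0.533  -0.1591  0.1492] jaw -33.2 tilt x [0.0099 0.0005] q [  6.   42.   10.1 107.7 -13.5  30.9  -8.1] F [-0.49 -0.77 -0.58] gap 0.0853
turn rad [ 0.0087 -0.0059 -0.008 ] shift [ 0.1212 -0.003   0.0067] world [-0.005  -0.0039 -0.1212]
```

```bash
python3 -m inch '[[[0.004,-0.003,-0.004],[0.02,-0.001,0.002],1],[[0.002,-0.003,-0.003],[0.025,-0.001,0.002],1],[[0,0,0],[0.02,0,0.001],1],[[0,0,0],[0.01,0,0],1],[[0,0,0],[0,0,0],1]]'
python3 - <<'E'
from station import r
from h import *
delta(r,[.528,-.163,.028],-33.7)
E
```

```text
time: 4.45
position: [0.5339, -0.1599, 0.0761]
orientation: [113.9, 89.3, -9.3]
force: [0.1, 0.1, 0.3]
finger_gap: 0.0856
t 4.45 pos [ 0.5339 -0.1599  0.0761] jaw -33.23 tilt x [ 0.0114 -0.0019] q [  7.7  48.8   7.3 109.6 -15.   21.8  -6.8] F [0.07 0.06 0.28] gap 0.0856
turn rad [ 0.0082 -0.0047 -0.0106] shift [ 0.048  -0.0038  0.006 ] world [-0.0059 -0.0031 -0.0481]
```

```bash
python3 -m inch '[[[0.01,-0.005,-0.012],[0.01,-0.004,0.007],1],[[0.0,0,0],[0,0,0],1]]'
python3 - <<'E'
from station import r
from h import *
delta(r,[.528,-.163,.028],-33.7)
d=r.read_camera("side")
cv2.imwrite("pics/c2.png",cv2.resize(d["image"][180:280,280:380],None,fx=6,fy=6,interpolation=cv2.INTER_CUBIC))
E
```

```text
time: 4.62
position: [0.5269, -0.1637, 0.0663]
orientation: [-77.7, 89.9, 158.5]
force: [-1.0, -0.3, 0.5]
finger_gap: 0.0857
t 4.62 pos [ 0.5269 -0.1637  0.0663] jaw -33.81 tilt x [-0.0014  0.0006] q [  8.3  49.8   7.1 110.  -15.2  21.2  -6.7] F [-1.   -0.29  0.47] gap 0.0857
turn rad [-0.002   0.0003  0.0015] shift [ 0.0383  0.0006 -0.0012] world [ 0.0011  0.0007 -0.0383]
```

View pics/c2.png

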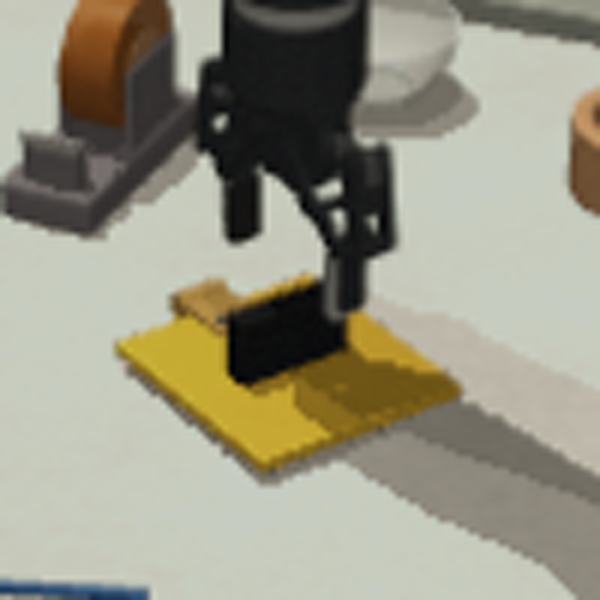

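```bash
python3 -m inch '[[[0,0,0],[0.016,0,0],1],[[0,0,0],[0.016,0,0],1],[[0,0,0],[0.008,0,0],1],[[0,0,0],[0,0,0],1]]'
python3 - <<'E'
from station import r
from h import *
delta(r,[.528,-.163,.028],-33.7)
E
```

```text
time: 5.0
position: [0.5321, -0.1649, 0.0299]
orientation: [111.3, 89.4, -12.6]
force: [0.3, 0.3, 0.2]
finger_gap: 0.0854
t 5.0 pos [ 0.5321 -0.1649  0.0299] jaw -33.82 tilt x [ 0.0101 -0.0022] q [  9.2  53.4   5.6 110.  -15.7  16.7  -6.2] F [0.28 0.31 0.16] gap 0.0854
turn rad [-0.002  -0.0037 -0.0096] shift [ 0.0019 -0.0045  0.0007] world [-0.0041  0.0019 -0.0019]
```

```bash
python3 -m inch '[[[-0.002,-0.004,-0.01],[0.002,-0.005,0.001],0.5],[[0,0,0],[0,0,0],0.3],[[0,0,0],[0,0,0],0.1],[[0,0,0],[0,0,0],0],[[0,0,0],[0,0,0],0],[[0,0,0],[0,0,0],0],[[0,0,0],[0,0,0],0],[[0,0,0],[0,0,0],0]]' 60
python3 - <<'E'
from station import r
from h import *
delta(r,[.528,-.163,.028],-33.7)
E
```

```text
time: 5.67
position: [0.529, -0.1634, 0.0315]
orientation: [102.6, 89.8, -21.0]
force: [0.7, -0.4, -1.9]
finger_gap: 0.0172
t 5.67 pos [ 0.529  -0.1634  0.0315] jaw -33.69 tilt x [ 0.0035 -0.0013] q [  9.   53.2   5.7 110.2 -15.7  17.1  -6.2] F [ 0.68 -0.39 -1.86] gap 0.0172
turn rad [ 0.0003 -0.0008 -0.0036] shift [ 0.0035 -0.0011  0.0002] world [-0.001   0.0004 -0.0035]
```

```bash
python3 -m inch '[[[0,0,-0.003],[-0.015,0,0],0],[[0,0,0],[-0.025,0,0],0],[[0,0,0],[-0.03,0,0],0],[[0,0,0],[-0.03,0,0],0],[[0,0,0],[-0.03,0,0],0],[[0,0,0],[-0.01,0,0],0],[[0,0,0],[0,0,0],0],[[0,0,0],[0,0,0],0]]'
python3 - <<'E'
from station import r
from h import *
delta(r,[.541,.2,.16],16.85)
d=r.read_camera("side")
cv2.imwrite("pics/c3.png",cv2.resize(d["image"][140:280,280:400],None,fx=4,fy=4,interpolation=cv2.INTER_CUBIC))
E
```

```text
time: 6.33
position: [0.5257, -0.1621, 0.1742]
orientation: [-81.3, 89.5, 155.0]
force: [-0.3, -0.1, -1.9]
finger_gap: 0.0172
t 6.33 pos [ 0.5257 -0.1621  0.1742] jaw -33.68 tilt x [-0.0084  0.0039] q [  5.6  39.8  11.5 106.7 -12.9  35.3  -8.5] F [-0.32 -0.15 -1.95] gap 0.0172
turn rad [-0.882  -0.0027  0.0092] shift [ 0.0155 -0.188  -0.3099] world [ 0.0153  0.3621 -0.0142]
```

View pics/c3.png

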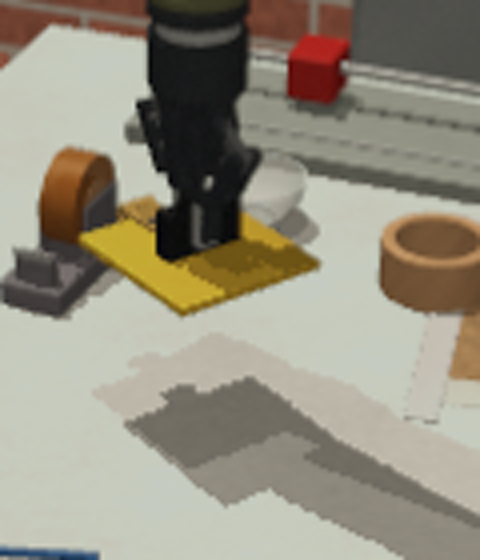

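```bash
python3 -m inch '[[[-0.07,0,0.009],[0,-0.015,-0.025],0],[[-0.088,0,0],[0,-0.016,-0.033],0],[[-0.088,0,0],[0,-0.013,-0.034],0],[[-0.088,0,0],[0,-0.01,-0.035],0],[[-0.088,0,0],[0,-0.007,-0.036],0],[[-0.088,0,0],[0,-0.004,-0.037],0],[[-0.088,0,0],[0,-0.001,-0.037],0],[[-0.088,0,0],[0,0.003,-0.037],0],[[-0.088,0,0],[0,0.006,-0.037],0],[[-0.07,0,0],[0,0.005,-0.02],0],[[0,0,0],[0,0,0],0],[[0,0,0],[0,0,0],0]]'
python3 - <<'E'
from station import r
from h import *
delta(r,[.541,.2,.16],16.85)
E
```

```text
time: 7.38
position: [0.5325, 0.1949, 0.1514]
orientation: [-95.1, 88.1, -168.4]
force: [-0.1, -1.0, -2.6]
finger_gap: 0.0171
t 7.38 pos [0.5325 0.1949 0.1514] jaw 16.74 tilt x [-0.0328 -0.0067] q [-25.5  42.7   1.7 103.1  -2.6  36.1  -5.4] F [-0.11 -0.97 -2.6 ] gap 0.0171
turn rad [-0.002  -0.003   0.0334] shift [-0.0089  0.0093 -0.0025] world [0.0085 0.0051 0.0086]
```

```bash
python3 -m inch '[[[-0.002,-0.003,0.033],[-0.005,0.008,-0.002],0],[[0,0,0],[0,0,0],0],[[0,0,0],[0,0,0],0]]'
python3 - <<'E'
from station import r
from h import *
import pickle
delta(r,[.541,.2,.15],16.85)
d={n:r.read_camera(n) for n in("side","top")}
pickle.dump(d,open("d2.pkl","wb"))
delta(r,[.541,.2,.15],16.85)
s,p,R=st(r);pickle.dump((p,R),open("p2.pkl","wb"))
cv2.imwrite("pics/c4s.png",cv2.resize(d["side"]["image"][225:345,220:340],None,fx=5,fy=5,interpolation=cv2.INTER_CUBIC))
cv2.imwrite("pics/c4t.png",cv2.resize(d["top"]["image"][150:280,170:300],None,fx=4,fy=4,interpolation=cv2.INTER_CUBIC))
E
```

```text
time: 7.63
position: [0.5372, 0.1959, 0.1521]
orientation: [-77.1, 89.5, -150.5]
force: [0.7, -0.3, -2.5]
finger_gap: 0.0172
t 7.63 pos [0.5372 0.1959 0.1521] jaw 16.64 tilt x [-0.008  -0.0046] q [-25.9  42.4   2.1 103.6  -2.4  34.5  -5.7] F [ 0.65 -0.26 -2.5 ] gap 0.0172
turn rad [-0.0037  0.002   0.009 ] shift [ 0.0021  0.0049 -0.0029] world [ 0.0038  0.0041 -0.0021]
t 7.73 pos [0.5376 0.1958 0.1524] jaw 16.62 tilt x [-0.0072 -0.0043] q [-25.9  42.4   2.1 103.6  -2.4  34.5  -5.7] F [-1.39  0.22 -1.85] gap 0.0171
turn rad [-0.0041  0.002   0.0081] shift [ 0.0024  0.0045 -0.0031] world [ 0.0034  0.0042 -0.0024]
```

View pics/c4s.png

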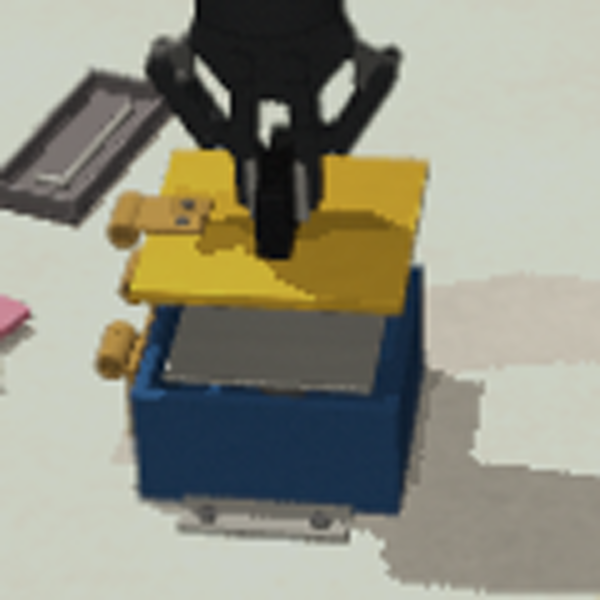

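View pics/c4t.png

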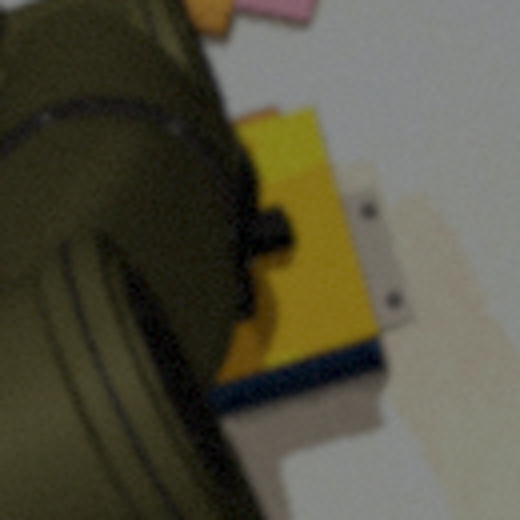

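```bash
cat > ov.py <<'E'
from fit import *
def rect(hx,hy,z,cx=0,cy=0): return [[cx+hx,cy+hy,z],[cx-hx,cy+hy,z],[cx-hx,cy-hy,z],[cx+hx,cy-hy,z]]
def over(dd,roi,k,items):
    im=cv2.resize(dd["image"],None,fx=k,fy=k,interpolation=cv2.INTER_CUBIC)
    im=cv2.convertScaleAbs(im,alpha=1.6 if im.mean()<100 else 1)
    for x,Q,c in items:
        q=np.round((proj(dd,place(x,np.array(Q)))+.5)*k-.5).astype(int); cv2.polylines(im,[q],True,c,1,cv2.LINE_AA)
    x0,y0,w,h=[v*k for v in roi]; return im[y0:y0+h,x0:x0+w]
def boxit(x):
    return [(x,rect(.07,.065,.07),(0,0,255)),(x,rect(.062,.057,.07),(0,255,0)),(x,rect(.055,.05,.073),(255,255,0)),(x,rect(.07,.065,0),(0,128,255))]+[(x,rect(.009,.015,.084,.083,s*.033),(255,0,255)) for s in(-1,1)]
E
python3 - <<'E'
from ov import *
b=lambda x,y,a:(x,y,np.radians(a))
A=over(d["top"],(190,170,85,95),6,boxit(b(.5405,.1983,16.85)))
B=over(d["side"],(235,265,80,80),5,boxit(b(.5367,.2051,16.95)))
cv2.imwrite("pics/ovA.png",A);cv2.imwrite("pics/ovB.png",B)
E
```

```text
(no output)
```

View pics/ovA.png

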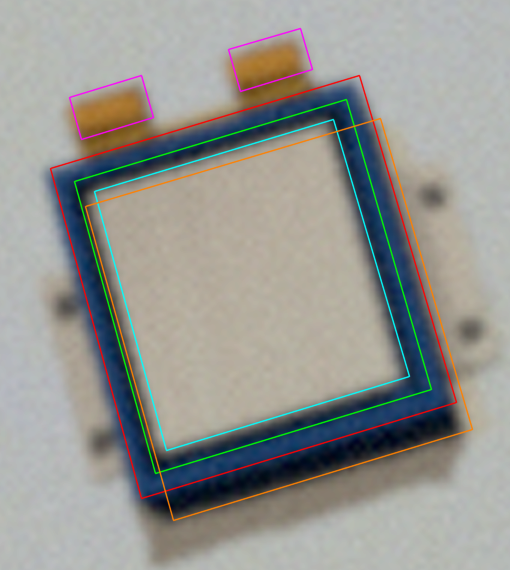

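View pics/ovB.png

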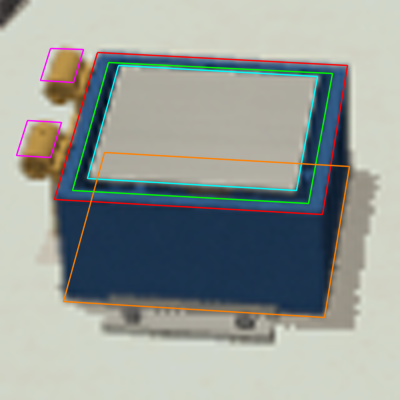

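```bash
cat >> ov.py <<'E'
def lidit(x,z): # z = lid_grip height
    return [(x,rect(.07,.065,z-.02),(0,0,255)),(x,rect(.07,.065,z-.028),(255,0,0)),(x,rect(.009,.035,z+.02),(0,255,0)),(x,rect(.009,.015,z-.014,.083),(255,0,255))]
E
python3 - <<'E'
from ov import *
d2=pickle.load(open("d2.pkl","rb"));p,R=pickle.load(open("p2.pkl","rb"))
z=p[2]+.0035; L=(np.array([(133,300),(403,303),(428,160),(172,150)],float)+.5)/5-.5+[220,225]
P=np.array([[.07,.065,z-.02],[-.07,.065,z-.02],[-.07,-.065,z-.02],[.07,-.065,z-.02]])
f=lambda q:(proj(d2["side"],place(q,P))-L).ravel()
s=least_squares(f,[.537,.2,.29],x_scale=[.01,.01,.05]);print(s.x[:2],np.degrees(s.x[2]),np.round(s.fun,1),p,z)
d.update(d2)
m=mask(d2["side"]["image"],(18,120,60),(35,255,255),(240,240,70,60))
x,e=fit(box3(.07,.065,z-.028,z-.02),{"side":m},[.537,.2,.29]);print(x[:2],np.degrees(x[2]),e)
b=s.x
A=over(d2["side"],(235,245,80,80),7,lidit(b,z)); cv2.imwrite("pics/ovC.png",A)
E
```

```text
[0.53394335 0.20012424] 18.136897541226933 [-0.3 -1.1  0.7  0.6 -0.2  0.2 -0.3  0.3] [0.53761317 0.19579018 0.15244461] 0.15594461376392438
[0.53763464 0.19756517] 17.06527744423279 0.48069196946890186
```

View pics/ovC.png

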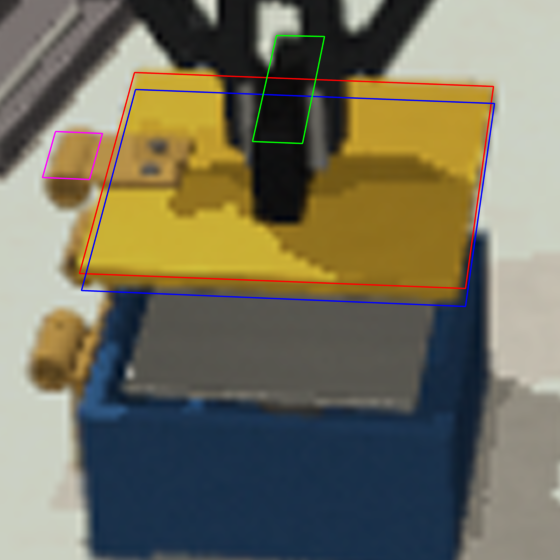

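```bash
python3 -m inch '[[[-0.004,0.002,0.008],[0.01,0.004,-0.006],0],[[0,0,0],[0.014,0,0],0],[[0,0,0],[0.003,0,0],0],[[0,0,0],[0,0,0],0]]'
python3 - <<'E'
from station import r
from h import *
import pickle
d={n:r.read_camera(n) for n in("side","top")}
delta(r,[.541,.2,.12],16.85)
s,p,R=st(r);d.update(p=p,R=R);pickle.dump(d,open("d3.pkl","wb"))
cv2.imwrite("pics/c5s.png",cv2.resize(d["side"]["image"][245:340,230:325],None,fx=6,fy=6,interpolation=cv2.INTER_CUBIC))
cv2.imwrite("pics/c5t.png",cv2.convertScaleAbs(cv2.resize(d["top"]["image"][160:270,180:290],None,fx=5,fy=5,interpolation=cv2.INTER_CUBIC),alpha=1.6))
E
```

```text
time: 8.07
position: [0.5405, 0.1982, 0.1246]
orientation: [-33.3, 89.9, -106.8]
force: [0.3, 0.6, -2.1]
finger_gap: 0.0174
t 8.17 pos [0.5408 0.1982 0.1252] jaw 16.43 tilt x [ 0.0001 -0.0023] q [-25.9  44.9   2.  104.3  -2.5  30.9  -6. ] F [ 0.81 -0.43 -1.04] gap 0.0171
turn rad [-0.0073  0.0022  0.0005] shift [ 0.0052  0.0007 -0.0017] world [ 0.0002  0.0018 -0.0052]
```

View pics/c5s.png

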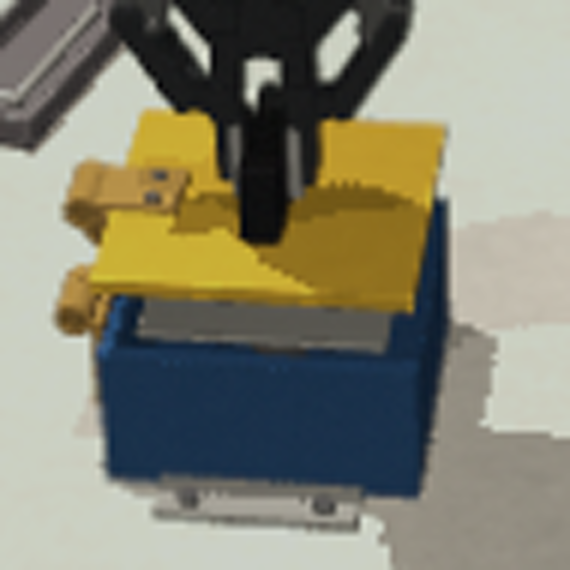

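View pics/c5t.png

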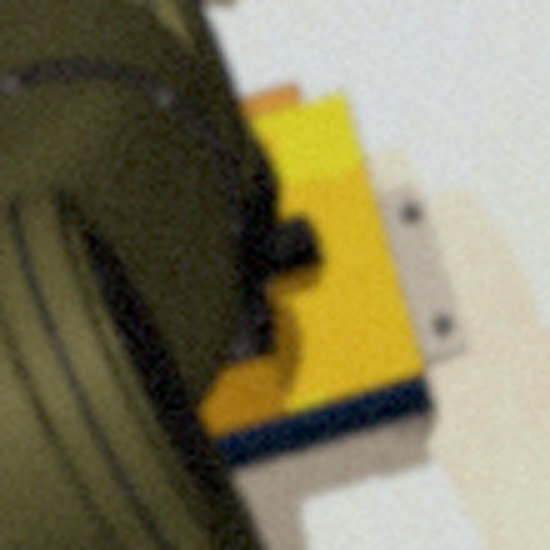

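Run:
```python
from ov import *
d3=pickle.load(open("d3.pkl","rb"));p=d3["p"];z=p[2]+.0035
o=lambda c,x0,y0,k:(np.array(c,float)+.5)/k-.5+[x0,y0]
a=np.radians(16.85);A=np.array([[np.cos(a),np.sin(a)],[-np.sin(a),np.cos(a)]])
def loc(c,zz,x0=230,y0=245,k=6,n="side"): return np.round((unproj(d3[n],o(c,x0,y0,k),zz)[:,:2]-[.54,.2])@A.T*1000,1).tolist()
print("lid bottom near",loc([(97,290),(412,312)],z-.028),"lid top near/far", loc([(93,278),(415,297),(447,128),(140,112)],z-.02))
print("box near",loc([(100,350),(420,360),(446,202)],.07))
print("top: lid right corners", loc([(352,95),(425,375)],z-.02,180,160,5,"top"))
print("box BR bottom", loc([(432,405)],0.0,180,160,5,"top"),"tcp",(p[:2]-[.54,.2])@A.T*1000)
x=(.5367,.2051,np.radians(16.95))
b=(p[0],p[1],np.radians(16.43))
cv2.imwrite("pics/ovD.png",over(d3["side"],(230,240,95,95),6,boxit(x)))
```

```text
lid bottom near [[66.7, 62.1], [-69.8, 65.1]] lid top near/far [[67.5, 64.1], [-71.2, 64.9], [-71.8, -60.5], [69.2, -60.7]]
box near [[67.0, 64.8], [-72.1, 59.1], [-71.4, -56.6]]
top: lid right corners [[66.5, -72.0], [-72.0, -67.6]]
box BR bottom [[-67.2, -61.8]] tcp [ 0.21791522 -1.99327149]
```

View pics/ovD.png

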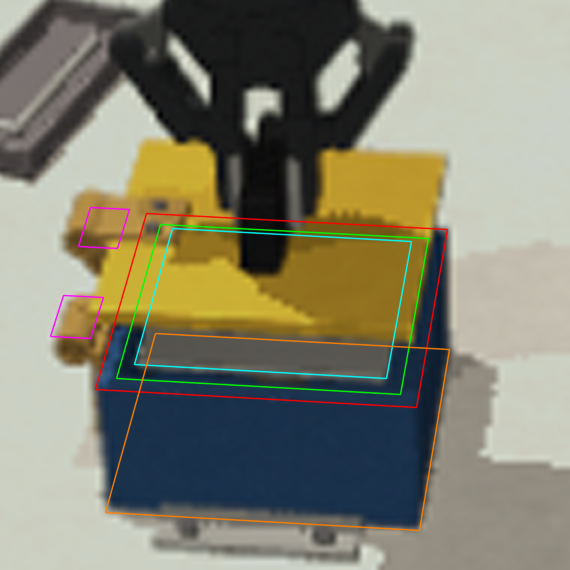

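```bash
python3 -m inch '[[[-0.007,0.002,0],[0.006,0.001,-0.005],0],[[0,0,0],[0.004,0,0],0],[[0,0,0],[0,0,0],0]]'
python3 - <<'E'
from station import r
from h import *
import pickle
d={n:r.read_camera(n) for n in("side","top")}
delta(r,[.5397,.2012,.116],16.85)
s,p,R=st(r);d.update(p=p,R=R);pickle.dump(d,open("d4.pkl","wb"))
cv2.imwrite("pics/c6s.png",cv2.resize(d["side"]["image"][250:325,230:310],None,fx=8,fy=8,interpolation=cv2.INTER_CUBIC))
E
```

```text
time: 8.42
position: [0.5414, 0.2034, 0.116]
orientation: [93.9, 89.9, 20.7]
force: [-0.0, -0.3, -1.9]
finger_gap: 0.0168
t 8.52 pos [0.5415 0.2037 0.1164] jaw 16.82 tilt x [0.0024 0.0012] q [-26.2  45.8   1.7 104.3  -2.5  29.8  -6. ] F [ 0.29 -0.12 -2.58] gap 0.0174
turn rad [-0.0006 -0.0005 -0.0026] shift [ 0.0004 -0.0025  0.0019] world [-0.0018 -0.0025 -0.0004]
```

View pics/c6s.png

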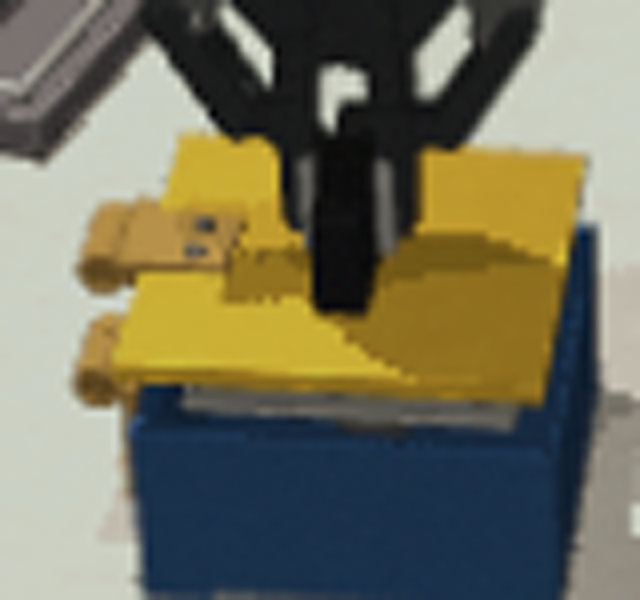

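```bash
cat >> ov.py <<'E'
o=lambda c,x0,y0,k:(np.array(c,float)+.5)/k-.5+[x0,y0]
a_=np.radians(16.85);A_=np.array([[np.cos(a_),np.sin(a_)],[-np.sin(a_),np.cos(a_)]])
def loc(dd,c,zz,x0,y0,k): return np.round((unproj(dd,o(c,x0,y0,k),zz)[:,:2]-[.54,.2])@A_.T*1000,1).tolist()
E
python3 - <<'E'
from ov import *
d4=pickle.load(open("d4.pkl","rb"));p=d4["p"];z=p[2]+.0035
L=lambda c,zz:loc(d4["side"],c,zz,230,250,8)
print("knuckles",L([(97,272)],z-.023),L([(95,383)],.075))
print("lid top",L([(115,368),(548,390),(588,157),(182,133)],z-.02),"lid bot near",L([(118,382),(545,405)],z-.028))
print("box base",L([(145,590),(565,610)],0.0)); print("tcp",(p[:2]-[.54,.2])@A_.T*1000)
E
```

```text
knuckles [[86.1, 18.2]] [[82.3, 49.5]]
lid top [[69.6, 72.3], [-70.0, 71.1], [-69.3, -57.3], [71.2, -59.1]] lid bot near [[69.7, 69.4], [-68.6, 68.8]]
box base [[67.9, 64.5], [-72.9, 61.8]]
tcp [2.55501734 3.12479292]
```

```bash
python3 -m inch '[[[0,0,-0.002],[0.001,-0.0025,0.002],0],[[0,0,0],[0.001,0,0],0]]'
python3 - <<'E'
from station import r
from h import *
delta(r,[.5397,.2012,.116],16.85)
E
```

```text
time: 8.68
position: [0.5398, 0.2011, 0.1147]
orientation: [109.2, 89.9, 36.0]
force: [0.3, -0.1, -2.0]
finger_gap: 0.0168
t 8.68 pos [0.5398 0.2011 0.1147] jaw 16.83 tilt x [0.0011 0.0008] q [-26.   45.8   1.7 104.7  -2.5  29.4  -5.8] F [ 0.28 -0.11 -1.95] gap 0.0168
turn rad [-0.0004 -0.0004 -0.0013] shift [-0.0013 -0.0001 -0.0002] world [-0.0001  0.0001  0.0013]
```

Right on target; lowering into the knuckle gap.

```bash
python3 -m inch '[[[0,0,0],[0.004,0,0],0],[[0,0,0],[0.004,0,0],0],[[0,0,0],[0,0,0],0]]'
python3 - <<'E'
from station import r
from h import *
import pickle
d={n:r.read_camera(n) for n in("side","top")}
delta(r,[.5397,.2012,.105],16.85)
s,p,R=st(r);d.update(p=p,R=R);pickle.dump(d,open("d5.pkl","wb"))
cv2.imwrite("pics/c7s.png",cv2.resize(d["side"]["image"][250:325,230:310],None,fx=8,fy=8,interpolation=cv2.INTER_CUBIC))
E
```

```text
time: 8.93
position: [0.54, 0.2008, 0.1063]
orientation: [102.0, 89.9, 28.8]
force: [-0.4, 0.6, -2.5]
finger_gap: 0.0173
t 9.03 pos [0.5402 0.2009 0.1067] jaw 16.81 tilt x [0.0022 0.0011] q [-25.9  46.5   1.6 104.9  -2.5  28.4  -5.8] F [ 0.11  0.43 -1.64] gap 0.017
turn rad [-0.0007 -0.0004 -0.0024] shift [ 0.0017 -0.0004 -0.0004] world [-0.0005  0.0003 -0.0017]
```

View pics/c7s.png

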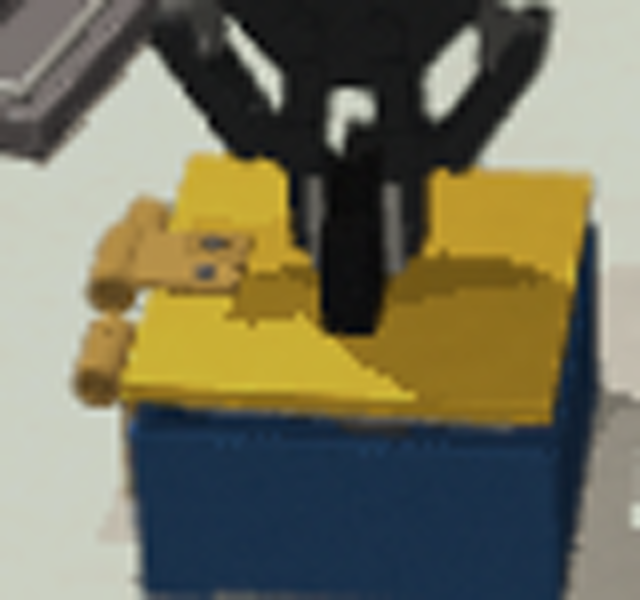

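Run:
```python
from ov import *
d4=pickle.load(open("d5.pkl","rb"));p=d4["p"];z=p[2]+.0035
L=lambda c,zz:loc(d4["side"],c,zz,230,250,8)
print("knuckles",L([(108,292)],z-.023),L([(96,383)],.075))
print("lid top",L([(125,388),(556,410),(592,178),(192,155)],z-.02))
print("tcp",(p[:2]-[.54,.2])@A_.T*1000)
cv2.imwrite("pics/ovE.png",over(d4["side"],(225,250,90,75),8,boxit((.5367,.2051,np.radians(16.95)))[-2:]+lidit((.5367,.2051,np.radians(16.95)),z)))
```

```text
knuckles [[83.5, 16.2]] [[82.0, 49.4]]
lid top [[67.4, 70.2], [-72.1, 69.0], [-70.4, -58.6], [68.4, -59.9]]
tcp [0.47339832 0.79481296]
```

View pics/ovE.png

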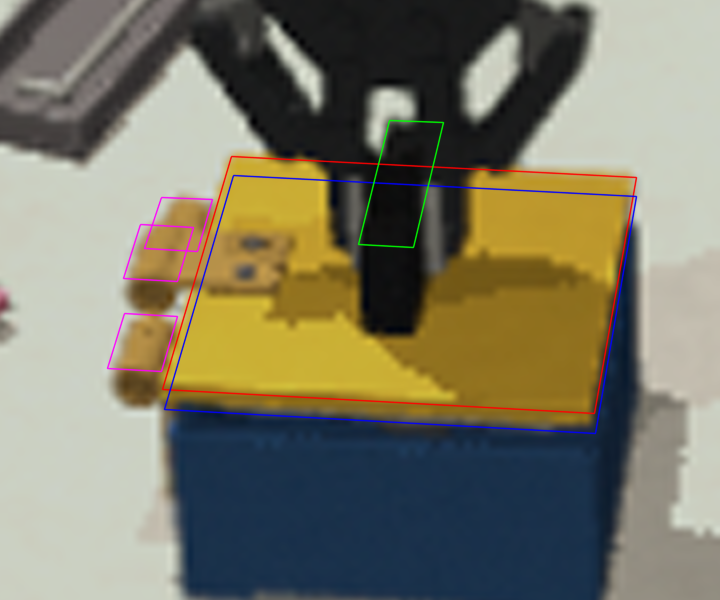

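```bash
python3 -m inch '[[[0,0,0],[0.004,0,0],0],[[0,0,0],[0.004,0,0],0],[[0,0,0],[0.002,0,0],0]]' 80
python3 - <<'E'
from station import r
from h import *
delta(r,[.5397,.2012,.0945],16.85)
E
```

```text
time: 9.28
position: [0.5407, 0.2011, 0.0985]
orientation: [99.4, 89.8, 26.2]
force: [-7.5, -1.5, 27.1]
finger_gap: 0.0165
t 9.28 pos [0.5407 0.2011 0.0985] jaw 16.79 tilt x [0.0036 0.0018] q [-25.9  47.3   1.6 105.1  -2.5  27.4  -5.8] F [-7.54 -1.53 27.1 ] gap 0.0165
turn rad [-0.001  -0.0007 -0.004 ] shift [ 0.004  -0.001  -0.0004] world [-0.001   0.0001 -0.004 ]
```

Run:
```python
from station import r
from ov import *
from h import *
d=r.read_camera("side")
delta(r,[.5397,.2012,.0945],16.85)
s,p,R=st(r); print(s["wrist_torque"])
cv2.imwrite("pics/c8s.png",cv2.resize(d["image"][250:325,230:310],None,fx=8,fy=8,interpolation=cv2.INTER_CUBIC))
```

```text
t 9.33 pos [0.5409 0.2011 0.0988] jaw 16.79 tilt x [0.0041 0.002 ] q [-25.9  47.3   1.6 105.1  -2.5  27.4  -5.8] F [-4.28 -1.32 15.1 ] gap 0.0171
turn rad [-0.001  -0.0007 -0.0045] shift [ 0.0043 -0.0011 -0.0004] world [-0.0012  0.0001 -0.0043]
[-0.25737396  0.79761458  0.02060515]
```

View pics/c8s.png

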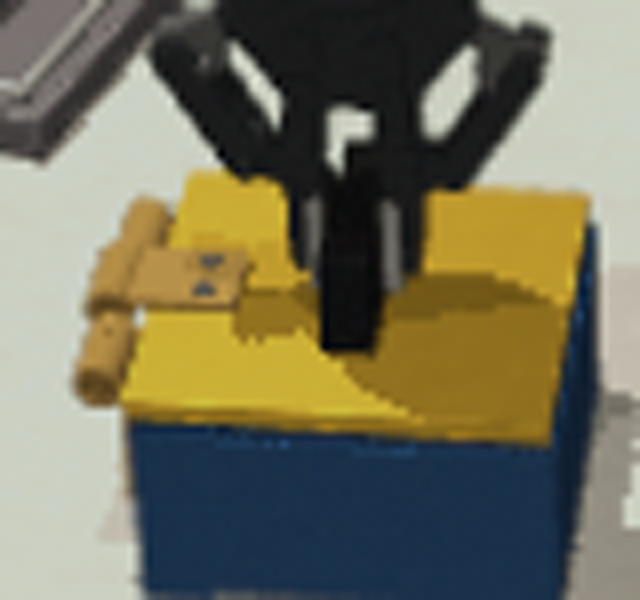

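```bash
python3 -m inch '[[[0,0,-0.004],[0.0005,-0.001,0],0],[[0,0,0],[0.0005,0,0],0]]'
python3 - <<'E'
from station import r
from ov import *
from h import *
d=r.read_camera("side")
delta(r,[.5397,.2012,.0945],16.85)
s,p,R=st(r); print(s["wrist_torque"],s["force"])
z=p[2]+.0035
x=(.5367,.2051,np.radians(16.95))
cv2.imwrite("pics/ovF.png",over(d,(225,250,90,75),8,boxit(x)[-2:]+lidit(x,.098)[:3]))
E
```

```text
time: 9.5
position: [0.541, 0.2012, 0.0997]
orientation: [104.7, 89.8, 31.5]
force: [-2.4, -0.8, 5.8]
finger_gap: 0.0167
t 9.55 pos [0.541  0.2012 0.0996] jaw 16.79 tilt x [0.0033 0.002 ] q [-25.9  47.2   1.5 105.1  -2.5  27.6  -5.8] F [-0.96 -0.31  4.79] gap 0.0169
turn rad [-0.0011 -0.0009 -0.0037] shift [ 0.0051 -0.0012 -0.0004] world [-0.0013  0.     -0.0051]
[-0.17123893  0.46273892  0.02485538] [-0.96159839 -0.31263896  4.78609733]
```

View pics/ovF.png

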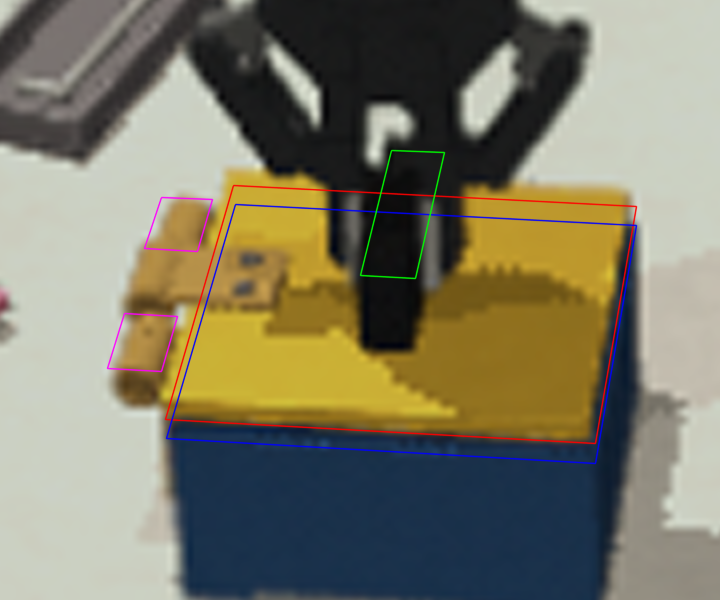

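```bash
python3 -m inch '[[[0,0,0],[0,-0.003,0],0],[[0,0,0],[0.001,-0.001,0],0]]'
python3 - <<'E'
from station import r
from h import *
delta(r,[.5385,.2008,.0945],16.85)
s,p,R=st(r); print(s["wrist_torque"],s["force"])
E
python3 -m inch '[[[0,0,0],[0.002,0,0],0],[[0,0,0],[0.001,0,0],0]]'
python3 - <<'E'
from station import r
from h import *
delta(r,[.5385,.2008,.0945],16.85)
s,p,R=st(r); print(s["wrist_torque"],s["force"])
E
```

```text
time: 9.72
position: [0.5403, 0.201, 0.1001]
orientation: [97.0, 89.3, 23.8]
force: [-0.6, -0.9, 4.9]
finger_gap: 0.0166
t 9.72 pos [0.5403 0.201  0.1001] jaw 16.78 tilt x [0.0105 0.0046] q [-25.9  47.    1.6 105.6  -2.5  26.8  -5.8] F [-0.6  -0.89  4.92] gap 0.0166
turn rad [-0.0013 -0.0014 -0.0114] shift [ 0.0056 -0.0018 -0.0003] world [-0.0018 -0.0002 -0.0056]
[-0.14140557  0.5070883   0.01826935] [-0.59549819 -0.88700034  4.91599785]
time: 9.88
position: [0.5401, 0.201, 0.0983]
orientation: [97.2, 89.3, 24.0]
force: [-2.7, -0.6, 13.9]
finger_gap: 0.0169
t 9.88 pos [0.5401 0.201  0.0983] jaw 16.78 tilt x [0.0111 0.0049] q [-25.9  47.2   1.5 105.7  -2.5  26.5  -5.8] F [-2.72 -0.57 13.87] gap 0.0169
turn rad [-0.0013 -0.0015 -0.0121] shift [ 0.0038 -0.0017 -0.0003] world [-0.0016 -0.0002 -0.0038]
[-0.24742883  0.53975892  0.06185971] [-2.72259318 -0.57378514 13.87095897]
```

```bash
python3 -m inch '[[[0,0,0],[-0.004,0,0],0],[[0,0,-0.005],[-0.004,-0.001,0],0],[[0,0,-0.005],[0,-0.0015,0],0],[[0,0,0],[0,0,0],0]]'
python3 - <<'E'
from station import r
from ov import *
from h import *
import pickle
d={n:r.read_camera(n) for n in("side","top")}
delta(r,[.5392,.2010,.107],16.85)
s,p,R=st(r);d.update(p=p,R=R);pickle.dump(d,open("d6.pkl","wb")); print(s["wrist_torque"],s["force"])
x=(.5367,.2051,np.radians(16.95)); z=p[2]+.0035
cv2.imwrite("pics/ovG.png",over(d["side"],(225,250,90,75),8,boxit(x)[-2:]+lidit(x,z)[:3]))
E
```

```text
time: 10.22
position: [0.5372, 0.2001, 0.1064]
orientation: [135.7, 89.9, 62.5]
force: [-0.0, -1.2, -2.3]
finger_gap: 0.0171
t 10.32 pos [0.5372 0.2001 0.1062] jaw 16.78 tilt x [0.0011 0.0019] q [-25.9  46.4   1.5 105.5  -2.5  28.   -5.8] F [-0.57  1.09 -1.77] gap 0.0174
turn rad [-0.0012 -0.0015 -0.0016] shift [-0.0008  0.0022 -0.0003] world [0.002  0.0009 0.0008]
[-0.0244923   0.06115426 -0.01455084] [-0.56685894  1.09023295 -1.76960495]
```

View pics/ovG.png

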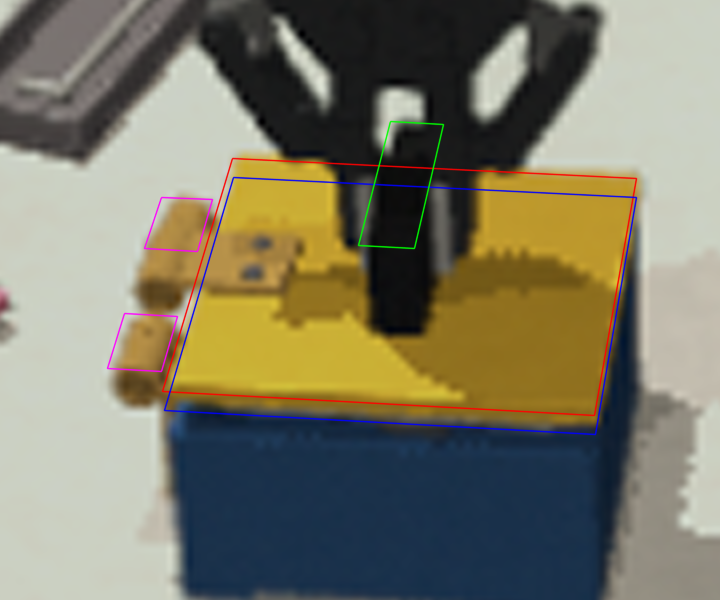

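```bash
python3 -m inch '[[[0,0,0],[0.001,0.0025,0],0],[[0,0,0],[0.001,0,0],0]]'
python3 - <<'E'
from station import r
from h import *
delta(r,[.5392,.2010,.1045],16.85)
E
python3 -m inch '[[[0,0,0],[0.002,0,0],0],[[0,0,0],[0.002,0,0],0],[[0,0,0],[0.001,0,0],0]]'
python3 - <<'E'
from station import r
from h import *
delta(r,[.5392,.2010,.0945],16.85)
s,p,R=st(r); print(s["wrist_torque"],s["force"])
E
```

```text
time: 10.48
position: [0.5393, 0.2008, 0.1036]
orientation: [157.1, 89.9, 83.9]
force: [0.7, -0.2, 3.3]
finger_gap: 0.0166
t 10.48 pos [0.5393 0.2008 0.1036] jaw 16.78 tilt x [0.0002 0.0016] q [-25.8  46.8   1.5 105.1  -2.5  28.1  -5.8] F [ 0.74 -0.18  3.26] gap 0.0166
turn rad [-0.0011 -0.0015 -0.0006] shift [-0.0009 -0.0001 -0.0002] world [-0.0001  0.0002  0.0009]
time: 10.73
position: [0.5393, 0.2008, 0.099]
orientation: [163.7, 89.9, 90.4]
force: [-3.7, -1.5, 13.2]
finger_gap: 0.0169
t 10.73 pos [0.5393 0.2008 0.099 ] jaw 16.78 tilt x [-0.      0.0016] q [-25.8  47.2   1.5 105.2  -2.5  27.6  -5.8] F [-3.75 -1.49 13.2 ] gap 0.0169
turn rad [-0.0012 -0.0015 -0.0004] shift [ 0.0045 -0.     -0.0002] world [-0.0001  0.0002 -0.0045]
[-0.17136379  0.42238537 -0.00432985] [-3.74617898 -1.48991806 13.20048988]
```

```bash
python3 -m inch '[[[0,0,0],[0.002,0,0],0],[[0,0,0],[0.002,0,0],0]]'
python3 - <<'E'
from station import r
from ov import *
from h import *
delta(r,[.5392,.2010,.0945],16.85)
s,p,R=st(r); print(s["wrist_torque"],s["force"])
d=r.read_camera("side"); s,p,R=st(r); print(p, s["force"],s["wrist_torque"])
x=(.5367,.2051,np.radians(16.95)); z=p[2]+.0035
cv2.imwrite("pics/ovH.png",over(d,(225,250,90,75),8,boxit(x)[-2:]+lidit(x,z)[:3]))
cv2.imwrite("pics/c9.png",cv2.resize(d["image"][265:335,235:315],None,fx=8,fy=8,interpolation=cv2.INTER_CUBIC))
E
```

```text
time: 10.9
position: [0.5392, 0.2008, 0.0985]
orientation: [138.8, 89.9, 65.5]
force: [-7.9, -2.6, 25.0]
finger_gap: 0.017
t 10.9 pos [0.5392 0.2008 0.0985] jaw 16.76 tilt x [0.001  0.0022] q [-25.8  47.3   1.5 105.3  -2.5  27.4  -5.8] F [-7.91 -2.64 25.01] gap 0.017
turn rad [-0.0015 -0.0018 -0.0016] shift [ 0.004   0.     -0.0002] world [-0.      0.0002 -0.004 ]
[-0.33183355  0.81295827  0.02617961] [-7.90856162 -2.63658798 25.01130407]
[0.53927864 0.20076166 0.09859519] [-7.14838047 -0.9150885  21.78540596] [-0.34992641  0.82546876  0.05149193]
```

View pics/ovH.png

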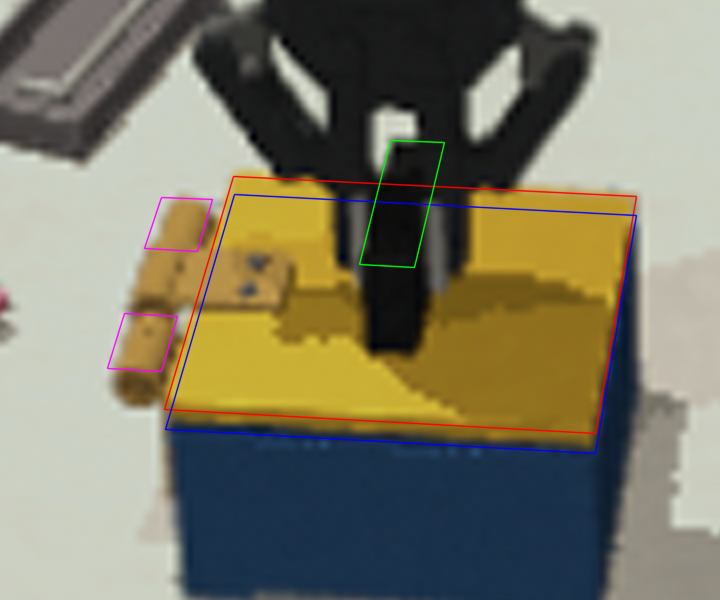

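View pics/c9.png

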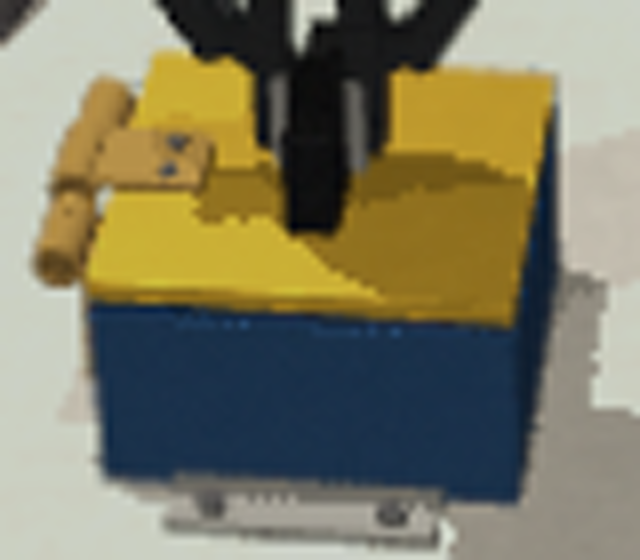

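```bash
python3 -m inch '[[[0,0,0],[-0.004,0,0],0],[[0,0,0],[-0.003,-0.0015,0],0],[[0,0,0],[0,-0.0015,0],0]]'
python3 - <<'E'
from station import r
from h import *
delta(r,[.5375,.2004,.1045],16.85)
E
python3 -m inch '[[[0,0,0],[0.002,0,0],0],[[0,0,0],[0.002,0,0],0],[[0,0,0],[0.002,0,0],0],[[0,0,0],[0.002,0,0],0]]'
python3 - <<'E'
from station import r
from h import *
delta(r,[.5375,.2004,.0945],16.85)
s,p,R=st(r); print(s["wrist_torque"],s["force"])
E
```

```text
time: 11.2
position: [0.5371, 0.2002, 0.107]
orientation: [114.1, 89.7, 40.9]
force: [0.0, -0.3, -1.9]
finger_gap: 0.0169
t 11.2 pos [0.5371 0.2002 0.107 ] jaw 16.76 tilt x [0.004  0.0034] q [-25.9  46.3   1.5 105.6  -2.5  27.8  -5.8] F [ 0.01 -0.32 -1.94] gap 0.0169
turn rad [-0.0015 -0.0021 -0.0048] shift [ 0.0025  0.0004 -0.0001] world [ 0.0004  0.0002 -0.0025]
time: 11.53
position: [0.5369, 0.2001, 0.098]
orientation: [115.8, 89.7, 42.6]
force: [-1.2, 0.1, 4.9]
finger_gap: 0.0171
t 11.53 pos [0.5369 0.2001 0.098 ] jaw 16.77 tilt x [0.0035 0.0032] q [-25.9  47.1   1.5 105.9  -2.5  26.8  -5.8] F [-1.15  0.09  4.88] gap 0.0171
turn rad [-0.0014 -0.0021 -0.0043] shift [ 0.0035  0.0007 -0.0001] world [ 0.0006  0.0003 -0.0035]
[-0.21893693  0.39127583  0.0042969 ] [-1.153455    0.09269175  4.87501951]
```

```bash
python3 -m inch '[[[0,0,0],[0.002,0,0],0],[[0,0,0],[0.002,0,0],0]]'
python3 - <<'E'
from station import r
from ov import *
from h import *
delta(r,[.5375,.2004,.0945],16.85)
d=r.read_camera("side"); s,p,R=st(r); print(p, s["force"],s["wrist_torque"])
x=(.5367,.2051,np.radians(16.95)); z=p[2]+.0035
cv2.imwrite("pics/ovI.png",over(d,(225,250,90,75),8,boxit(x)[-2:]+lidit(x,z)[:3]))
E
```

```text
time: 11.7
position: [0.5369, 0.2002, 0.0941]
orientation: [116.8, 89.7, 43.5]
force: [-7.7, -2.4, 32.8]
finger_gap: 0.0172
t 11.7 pos [0.5369 0.2002 0.0941] jaw 16.76 tilt x [0.0033 0.0032] q [-25.8  47.5   1.4 105.9  -2.6  26.3  -5.8] F [-7.68 -2.44 32.76] gap 0.0172
turn rad [-0.0015 -0.0021 -0.0041] shift [-0.0004  0.0006 -0.0001] world [0.0006 0.0002 0.0004]
[0.53693367 0.20013057 0.09424675] [-1.64581538 -0.41960523  7.05694826] [-0.10201638  0.40104383 -0.01191442]
```

View pics/ovI.png

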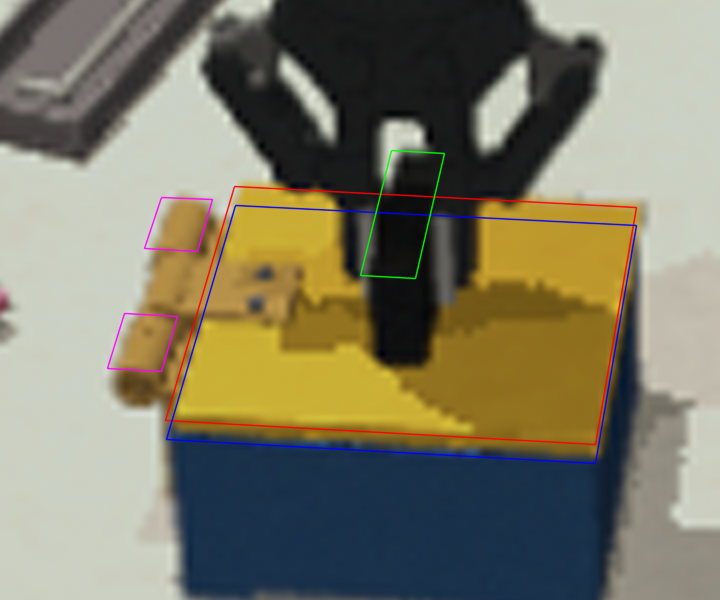

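Run:
```python
from station import r
from h import *
import pickle
a=r.read_camera("side"); t=r.read_camera("top"); s,p,R=st(r); print(p,s["force"])
pickle.dump({"side":a,"top":t,"p":p},open("d7.pkl","wb"))
cv2.imwrite("pics/k1.png",cv2.resize(a["image"][270:305,235:270],None,fx=16,fy=16,interpolation=cv2.INTER_CUBIC))
```

```text
[0.53690924 0.20014785 0.0942214 ] [-1.68399897 -0.97915928  9.33431525]
```

View pics/k1.png

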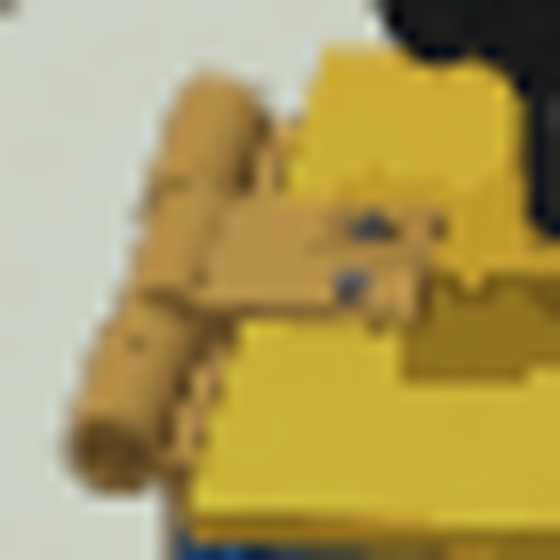

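```bash
cat > kn.py <<'E'
from h import *
def edges(im,rows=range(274,298)):
    # rows; left background->brass transition in blue channel
    out=[]
    for y in rows:
        b=im[y,232:258,0].astype(float); bg=np.median(b[:6]) if y<290 else np.median(b[:4]); th=bg*.72
        i=np.argmax(b<th); 
        if i>0: out.append((y,232+i-1+(b[i-1]-th)/(b[i-1]-b[i])))
    return np.array(out)
E
python3 - <<'E'
from kn import *
import pickle
d0=pickle.load(open("d0.pkl","rb"))["side"]["image"];d7=pickle.load(open("d7.pkl","rb"))["side"]["image"]
e0=edges(d0);e7=edges(d7)
for y in range(274,298):
    a=e0[e0[:,0]==y,1];b=e7[e7[:,0]==y,1]; print(y,np.round(a,2),np.round(b,2))
E
```

```text
274 [] [254.24]
275 [245.86] [245.85]
276 [245.4] [245.39]
277 [244.8] [244.78]
278 [244.59] [244.57]
279 [244.41] [244.4]
280 [243.82] [243.8]
281 [243.59] [243.58]
282 [243.34] [243.35]
283 [243.07] [243.08]
284 [243.67] [243.4]
285 [244.64] [242.8]
286 [249.26] [242.62]
287 [249.32] [242.45]
288 [248.8] [241.78]
289 [242.21] [241.6]
290 [240.7] [240.68]
291 [240.43] [240.42]
292 [239.82] [239.8]
293 [239.69] [239.67]
294 [239.46] [239.45]
295 [238.91] [238.89]
296 [238.73] [238.72]
297 [238.4] [238.39]
```

```bash
python3 -m inch '[[[0,0,0],[-0.0015,0,0],0],[[0,0,-0.003],[0,0.0025,0],0]]'
python3 - <<'E'
from station import r
from kn import *
delta(r,[.5388,.2008,.0942],16.85)
a=r.read_camera("side"); e=edges(a["image"]); print(e[(e[:,0]>283)&(e[:,0]<290)])
delta(r,[.5388,.2008,.0942],16.85)
E
```

```text
time: 12.02
position: [0.5377, 0.2004, 0.0958]
orientation: [-130.0, 89.8, 156.8]
force: [-4.4, -1.8, 5.2]
finger_gap: 0.017
t 12.02 pos [0.5377 0.2004 0.0958] jaw 16.77 tilt x [-0.0027  0.0012] q [-25.8  47.5   1.4 105.4  -2.6  27.3  -5.8] F [-4.38 -1.76  5.22] gap 0.017
turn rad [-0.0015 -0.0019  0.0022] shift [ 0.0016  0.0012 -0.0001] world [ 0.0011  0.0004 -0.0016]
[[284.         242.77915493]
 [285.         242.47209877]
 [286.         242.36810811]
 [287.         241.83104478]
 [288.         241.55227273]
 [289.         241.33975309]]
t 12.07 pos [0.5383 0.2005 0.0956] jaw 16.76 tilt x [-0.0023  0.0012] q [-25.8  47.5   1.4 105.3  -2.6  27.3  -5.8] F [-2.91 -0.7   6.17] gap 0.0172
turn rad [-0.0015 -0.0019  0.0019] shift [ 0.0014  0.0005 -0.0002] world [ 0.0005  0.0003 -0.0014]
```

```bash
python3 -m inch '[[[0,0,0.002],[0.0015,0.0005,0],0],[[0,0,0],[0.001,0,0],0]]'
python3 - <<'E'
from station import r
from kn import *
delta(r,[.5388,.2008,.0942],16.85)
a=r.read_camera("side"); e=edges(a["image"]); e=e[(e[:,0]>283)&(e[:,0]<290),1];print(e,e.mean()-241.88)
for i in range(2):
    r.read_camera("top"); delta(r,[.5388,.2008,.0942],16.85)
E
```

```text
time: 12.23
position: [0.5382, 0.2005, 0.0941]
orientation: [-153.6, 89.9, 133.1]
force: [-4.4, -1.8, 22.1]
finger_gap: 0.0166
t 12.23 pos [0.5382 0.2005 0.0941] jaw 16.76 tilt x [-0.0015  0.0016] q [-25.8  47.6   1.4 105.4  -2.6  27.   -5.8] F [-4.38 -1.82 22.05] gap 0.0166
turn rad [-0.0016 -0.002   0.001 ] shift [-0.0001  0.0007 -0.0001] world [0.0006 0.0003 0.0001]
[242.76333333 242.40810127 241.80057971 241.80695652 241.3905
 241.33121951] 0.03678172387253653
t 12.33 pos [0.5382 0.2005 0.0942] jaw 16.76 tilt x [-0.0014  0.0017] q [-25.8  47.6   1.4 105.4  -2.6  27.   -5.8] F [-3.54 -0.83 13.98] gap 0.0167
turn rad [-0.0016 -0.002   0.0008] shift [-0.      0.0007 -0.0001] world [0.0006 0.0003 0.    ]
t 12.38 pos [0.5382 0.2005 0.0942] jaw 16.76 tilt x [-0.0013  0.0017] q [-25.8  47.6   1.4 105.4  -2.6  27.   -5.8] F [-3.86 -0.65 14.  ] gap 0.0169
turn rad [-0.0015 -0.002   0.0008] shift [-0.      0.0006 -0.0001] world [0.0006 0.0003 0.    ]
```

Run:
```python
from station import r
from ov import *
from h import *
d=r.read_camera("side"); s,p,R=st(r); print(p,s["force"],s["time"],s["finger_gap"])
x=(.5367,.2051,np.radians(16.95))
A=over(d,(235,265,80,70),8,[]);cv2.imwrite("pics/f1.png",A)
cv2.imwrite("pics/k2.png",cv2.resize(d["image"][270:305,235:270],None,fx=16,fy=16,interpolation=cv2.INTER_CUBIC))
cv2.imwrite("pics/full.png",d["image"])
```

```text
[0.53819378 0.20048483 0.09416471] [-3.4169462  -0.6872563  12.93409007] 12.4333 0.01699702877248371
```

View pics/f1.png

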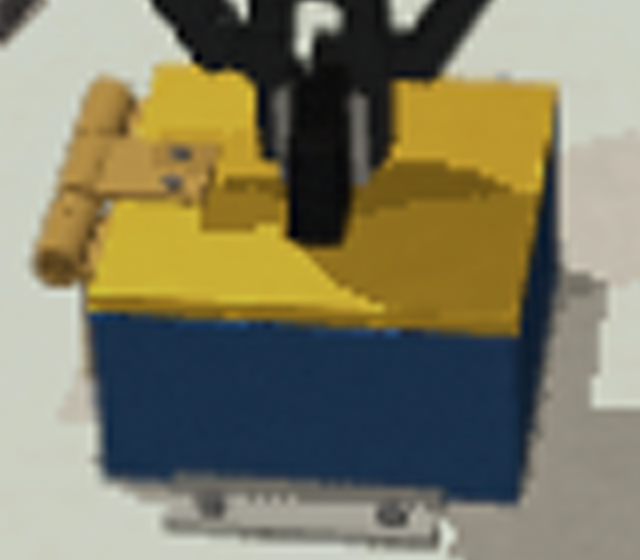

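View pics/k2.png

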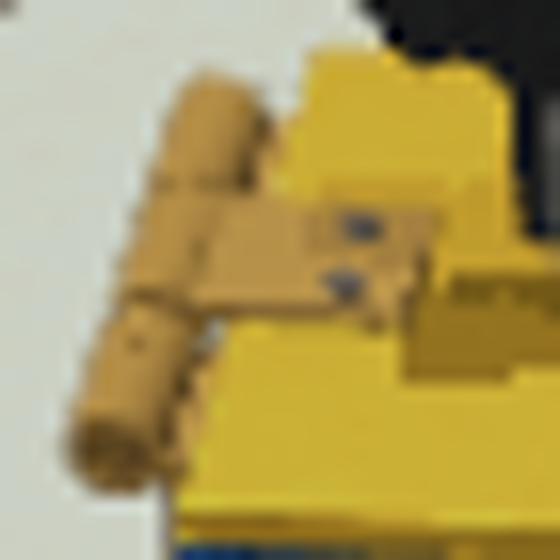

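View pics/full.png

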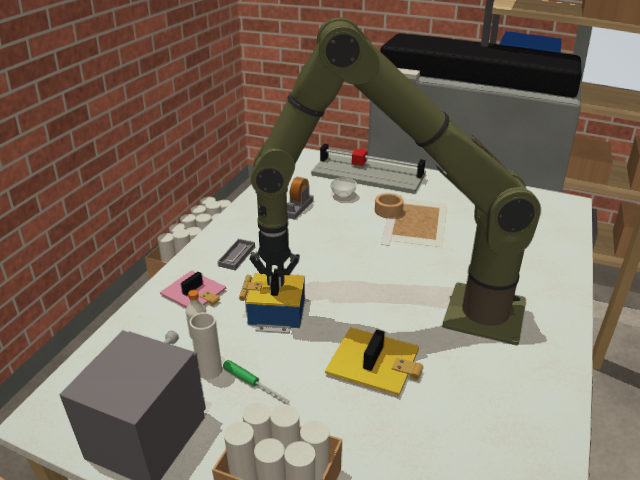

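The lid sits flush on the blue rim and its edges match the box. The three knuckles form one straight line in the crop, from (205,120) to (110,440), and the push is steady. I'm handing the job in.

Run:
```python
from station import r
print(r.job_done()); s=r.observe(); print(s["time"],s["position"],s["force"])
```

```text
the job is handed in; nothing more can be done
None
the job is handed in; nothing more can be done
```

The small yellow lid is on the blue box, pressed down and still held there, so you can push the hinge pin through. I handed the job in at about 12.4 s.

**Last checks:**
- **Seating:** the tool meets a firm stop at the same height (z about 0.094 m) each time I pressed. Plate travel from first contact is roughly 9–12 mm, against the expected 10. The picture shows the lid flush and level on the rim.
- **Holding force:** a steady reading of 13–14 N upward, more than the plate's 8.5 N.
- **Knuckle holes:** the outlines of the three knuckles line up to about 0.1 mm across the hinge in the side camera. I saw no misfit along the hinge, but judged that only by eye.

**What went wrong on the way:**
- **Jam:** the first presses stopped about 4 mm short of seating. I lifted the lid a little, moved it about 2 mm towards box −x, and it went down. I then moved it back about 1.3 mm to line the holes up. I never found the cause of the jam.
- **Force peaks:** wrist force peaked at about 33 N at the moment of seating. A small sideways push of about 3.5 N remained at the end.
- **Camera disagreement:** the two cameras differed by 5–8 mm in absolute position, so I placed the lid relative to the box in the side view.

The last side view shows the pin, screwdriver and other items where they started, and I did not touch them.

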